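# Load the reference disc in the sloping cell and trip the limit switch

### The arm

A 6-joint arm with a two-finger parallel gripper is mounted at the origin on a cart in front of the work surface, level with it; the furniture and walls round the work are solid. World frame = base frame: x ahead of the robot, y to its left, z up, the work surface at z = 0. Lengths are in m, angles in rad, forces in N, time in s.
With the tool pointing down it reaches from about 0.275 to 0.825 m from the base axis. Payload 4.9 kg.
Tool frame: the origin (TCP) lies midway between the tips of the shut fingers; the grasp point (between the pads) lies 19 mm behind it; z points along the fingers, x is the direction in which the jaws open and shut, and the axes are right-handed (so a half turn about z gives the same grasp; the last joint's range is limited). The gripper opens to 85 mm and grips with 20 to 120 N. Pads are 22 mm wide; open, the fingers measure 114 mm over their backs; the gripper's body (76 mm by 85 mm) begins 54 mm behind the grasp point. The pads swing forward as they close: fully open they stand 13 mm farther back than shut.
Start: joints at [1.092, 0.326, -0.193, 1.052, 0, 1.437], TCP at [0.186, 0.518, 0.231] pointing down, gripper open.
Joint ranges: [-2.65, 2.65], [-0.97, 1.79], [-1.3, 1.35], [-1.93, 2.1], [-1.47, 1.37], [-3.14, 3.14]. Speed limits (rad/s): [2.57, 2.57, 3.14, 3.14, 3.14, 3.14].

### API

Orientations are given as a 3x3 rotation matrix whose columns are the frame's x, y, z axes.
In Python, from bench import env gives the robot as it stands.
- The arm moves only by the tool jog_arm, never from a script. Its argument "deltas" is a list of rows, each a list of 3 entries, a list of its own where there are three numbers: the opening, from -1 (shut) to 1 (fully open), so that 0 is half open, then the shift along the world's x, y, z scaled (see below), then the turn about the world's z scaled (see below). In form: [[fingers, [dx, dy, dz], spin], ...]. A call has 1 to 10 rows; each row shifts and turns the pose as measured when the row begins; what a row does not reach is not made up. The controller multiplies each number of a shift by 0.3 m and each number of a turn by 180 degrees. A row lasts 1/10 s, in which the tool goes at most 50 mm and 8.59 degrees, less where a joint would pass 70% of its speed; a pose out of reach is approached as far as the arm can. A call with a number of a shift or a turn outside -1 to 1 is refused whole. A call with a gripper value outside its range is refused whole. The fingers move at their own pace and stop on an object; "newtons" is the grip in N (left out, the last holds). Time passes only in rows, so rows that do not move let the fingers close. It gives the time, the measured TCP pose, the force and the opening at its end, in the units of the state.
- env.observe(): the state, without advancing time (a new reading comes with each control period).
- env.camera(name): name is "side" or "top" or "wrist"; returns the picture (480x640x3 uint8, blue, green, red); there is no depth.
- env.camera_params(name): a dict with "mtx" (3x3 intrinsics, pixels), "dist_coeffs" ([k1, k2, p1, p2, k3] as OpenCV has them; the pictures are not rectified), "pose" (4x4, takes a point from camera to world coordinates). Camera axes: x right, y down, z forward; pixel columns grow to the right and rows downward; lengths in m; the calibration is good to about 2 mm. A picture is of the moment at which its call begins: read the wrist's pose just before it. camera_params takes no time and is no camera call; for the wrist camera it gives the pose at the moment of the call.
- env.close_job(): hands the job in, once; it reports no verdict.
Trained networks look in the newest picture that a camera, given by its name, has taken for a name from the list of things; names that differ only in an ending like _2 or _b are one class to them, and where a whole thing is asked for, a point or a joint stands for the part that bears it (a point fixed in the world has none). Each returns a list of dicts, best first, with "confidence" (0 to 1); they miss things now and then, are a little off and sometimes report something else, mostly with a low value. They report only what shows in the picture. A call takes as long as a camera call. They do not tell look-alikes from the thing itself.
- env.search_frame(camera, name): "at" ([x, y, z] in m, in the coordinates of the camera as it stood for that picture, good to about 4 mm: the middle of the surface that is visible of it).
- env.pinpoint(camera, name): "at" ([x, y, z] in m, in the coordinates of the camera as it stood for that picture, good to about 4 mm: a listed point, or the origin of a listed thing).
The state is a dict: "clock": time; "q": joint angles; "joint_vel": joint speeds; "effort": joint torques, N m; "tool_pos": TCP position; "tool_rot": TCP orientation; "force": force on the tool from outside, world axes, zero at the start; "moment": the same for the moment, N m; "opening": opening from 0.0 (shut) to 1.0 (fully open).
Only numpy, scipy, OpenCV 4.12 (cv2) and the standard library are available. Lean on these libraries where they do the work, as an engineer would, in place of code of your own. Each camera call takes 0.05 s, during which the arm holds its last target.

### The job

Load the brass reference disc into the round counterbore of the sloping cell, knob outward: with the disc clearly tilted, upper edge raised, slip its low edge in under the blue keeper lip at the low side, then lower it until it lies flat on the bore floor, and let go. Then push the roller arm of the limit switch beside the cell down until it clicks, to report the cell as loaded, and let it spring back. Leave the copper sample, the white jar and the hex key where they are.

Things in the scene. Friction and masses are not known exactly. Their poses are not given: they have to be found in the camera images.
- disc_mid (a point): Reference disc, loose, about 0.15 kg, lying knob up on the bench: brass flange 60 mm across, 5 mm thick, with a round black grip knob on top, 28 mm across, 34 mm high (39 mm in all). Point on its axis, half-way up, 19.5 mm above the flange's underside; z is the axis, out of the knob. Round: its yaw means nothing.
- ref_disc: The same reference disc; origin at the centre of the flange's underside, z out of the knob.
- cell: The fixed cell: aluminium block 96 (x) by 92 (y) mm, its face sloping 14 degrees, low side toward the robot. Origin at the centre of the counterbore's floor, about 38 mm above the bench; z square to the face, outward; x up the slope, away from the robot; y level, left. Counterbore 63 mm across, 10 mm deep (face at z = 10 mm), mouth chamfered 1.5 mm.
- lip (a point): Edge of the blue keeper lip, middle of its underside: x = -25, z = 10 mm in the cell's axes. Lip 44 wide (y), 14 (x) by 5 mm thick, on the face's low side; it overhangs the bore by 6.5 mm, so the disc cannot drop in flat: low edge in first with the upper edge lifted about 15 degrees off the face (29 from level), slid down-slope under the lip to the bore wall, then levelled.
- stand: The fixed stand that carries the cell and the switch: a base plate 136 mm (x) by 196 mm (y) and 12 mm thick; origin on the bench below the cell's middle, z up, x away from the robot, turned with the cell. The base reaches from y = -64 to +132 mm. The grey switch housing stands on it, 34 x 26 mm and 86 mm high above the bench, at x = 4, y = 90 mm.
- switch_arm (a joint): Angle of the limit switch's roller arm (rad): 0 at rest, grows as the roller is pushed down; clicks at 0.3 (the roller about 12 mm down), firm stop at 0.55 (about 23 mm down). A spring returns it; about 2 N at the start, 3.5 N at the click, 5 N at the stop.
- roller_top (a point): Top of the white roller (18 mm across, 10 mm wide) at the free end of the limit switch's arm, 102 mm above the bench at rest; the arm is 44 mm long and points to the stand's -x side, rising 20 degrees, beside the housing. Push here straight down.
- copper_mid (a point): Bystander: copper-coloured metal sample, a loose cylinder 30 mm across and 22 mm high; point at its centre.
- jar_mid (a point): Bystander: white loose sample jar, 36 mm across and 69 mm high; point at its centre.
- hex_key: Bystander: dark loose hex key, 29 x 89 x 9 mm, lying on the bench; origin under its middle.
Things that resemble listed ones, but are neither listed nor needed, are in the scene too. Of the things that look like the ref_disc, the middle-sized one is meant.

How it is judged:
On the way, in this order (a step that is already met when the one before it is completed fails the run):
1. the disc, tilted more than about 7 degrees to the cell's face, has one edge down in the counterbore (angle between the z axis of disc_mid and the z axis of cell, either way round above 0.12 rad and z of ref_disc in the frame of cell between -0.002 and 0.0115 m and distance between ref_disc and cell below 0.018 m), for 0.05 s.
2. the disc lies flat on the counterbore's floor under the lip, released (z of disc_mid in the frame of cell between 0.0175 and 0.0215 m and x of disc_mid in the frame of cell between -0.004 and 0.004 m and y of disc_mid in the frame of cell between -0.004 and 0.004 m and angle between the z axis of disc_mid and the z axis of cell, either way round below 0.05 rad and contact force between the fingers and ref_disc below 0.1 N), for 0.2 s.
3. the roller arm is pushed down past its click while the disc lies seated (value of joint switch_arm above 0.3 rad and z of disc_mid in the frame of cell between 0.0175 and 0.0215 m and x of disc_mid in the frame of cell between -0.004 and 0.004 m and y of disc_mid in the frame of cell between -0.004 and 0.004 m and angle between the z axis of disc_mid and the z axis of cell, either way round below 0.05 rad), for 0.02 s.
At the end, for the whole second after the job is handed in: The disc lies in the counterbore under the lip, knob outward: centred within 4 mm each way, its underside within 2 mm of the floor and parallel to it within 0.05 rad, released and at rest; the roller arm has sprung back (below 0.06 rad) (all of step 2 and value of joint switch_arm below 0.06 rad and linear speed of ref_disc below 0.02 m/s and angular speed of ref_disc below 0.2 rad/s); the robot touches nothing.
It fails at once if the copper sample is moved by more than 25 mm (distance of copper_mid from where it was at the start of the episode above 0.025 m).
It fails at once if the white jar is moved by more than 25 mm (distance of jar_mid from where it was at the start of the episode above 0.025 m).
It fails at once if the hex key is moved by more than 25 mm (distance of hex_key from where it was at the start of the episode above 0.025 m).
It also fails if it takes over 48 s, if anything falls off the work surface, if the arm or the gripper's body presses on something with over 40 N, if the wrist force passes 120 N, or if a joint passes its speed limit or range.

## Working session

There is one attempt and no reset: what is moved stays moved. The work goes in short steps, Python scripts to look and compute and a tool call to move; the robot and the scene stay as the last step left them, time stands still between calls to the robot, and variables do not carry over. Pictures are saved under pics/ and viewed, and the job is handed in when it is done.

Besides the shell and the picture viewer there is one more tool, called after ">>>" as name([rows], argument=value, ...), one row to a line, values as JSON. jog_arm: Moves the arm, as the interface text tells. Shifts and turns lie within -1 to 1; 1 stands for 0.3 m of shift or 180 degrees of turn. Its arguments: {"type":"object","properties":{"deltas":{"type":"array"},"newtons":{"type":"number"}},"required":["deltas"]}

```bash
mkdir -p pics; ls
cat > h.py <<'E'
import numpy as np, cv2
from bench import env
def snap(cam,name):
    p=env.camera_params(cam); im=env.camera(cam); cv2.imwrite(f'pics/{name}.png',im); return im,p
def w(p,at): return (np.array(p['pose'])@np.append(at,1))[:3]
def px(p,X):
    T=np.linalg.inv(np.array(p['pose'])); r,_=cv2.Rodrigues(T[:3,:3])
    return cv2.projectPoints(np.array(X,float).reshape(-1,1,3),r,T[:3,3],np.array(p['mtx']),np.array(p['dist_coeffs']))[0].reshape(-1,2)
def ray(p,uv,z):
    n=cv2.undistortPoints(np.array(uv,float).reshape(-1,1,2),np.array(p['mtx']),np.array(p['dist_coeffs'])).reshape(2)
    T=np.array(p['pose']); d=T[:3,:3]@np.append(n,1); o=T[:3,3]; return o+d*(z-o[2])/d[2]
E
python3 - <<'E'
from h import *
np.set_printoptions(precision=4,suppress=True)
for c in ['top','side','wrist']:
    im,p=snap(c,c+'0'); print(c,np.array(p['pose']).round(3).tolist())
    for n in ['disc_mid','cell','lip','stand','roller_top','copper_mid','jar_mid','hex_key']:
        for d in env.pinpoint(c,n): 
            X=w(p,d['at']); print(' ',n,round(d['confidence'],2),X.round(4),px(p,X).round(0)[0])
print(env.observe())
E
```

```text
pics
top [[-0.023, -0.987, 0.16, 0.34], [-1.0, 0.025, 0.009, 0.027], [-0.013, -0.16, -0.987, 1.131], [0.0, 0.0, 0.0, 1.0]]
  disc_mid 0.93 [ 0.5076 -0.0451  0.0246] [369. 235.]
  disc_mid 0.9 [ 0.516  -0.1802  0.0221] [432. 230.]
  disc_mid 0.61 [ 0.5327 -0.2766  0.0143] [476. 222.]
  cell 0.55 [0.5686 0.1031 0.0402] [298. 207.]
  lip 0.68 [0.5457 0.1    0.0383] [300. 218.]
  stand 0.81 [0.5749 0.1079 0.0034] [297. 208.]
  roller_top 0.69 [0.5104 0.2082 0.1001] [244. 231.]
  copper_mid 0.72 [ 0.6704 -0.2113  0.0093] [442. 161.]
  jar_mid 0.64 [0.4076 0.3302 0.032 ] [191. 286.]
  jar_mid 0.63 [ 0.6675 -0.208   0.0126] [440. 162.]
  hex_key 0.65 [ 0.3674  0.0232 -0.0039] [338. 303.]
side [[0.949, -0.149, 0.278, 0.198], [-0.315, -0.404, 0.859, -0.967], [-0.016, -0.903, -0.43, 0.606], [0.0, 0.0, 0.0, 1.0]]
  disc_mid 0.88 [ 0.5011 -0.0365  0.0278] [321. 285.]
  disc_mid 0.79 [ 0.5326 -0.2704  0.0122] [381. 353.]
  disc_mid 0.56 [ 0.5105 -0.1767  0.0194] [350. 323.]
  cell 0.72 [0.5703 0.1069 0.0387] [330. 246.]
  lip 0.93 [0.5417 0.102  0.0479] [319. 245.]
  stand 0.81 [ 0.5719  0.1071 -
[... 173 characters left out ...]
21.]
  hex_key 0.68 [0.3669 0.0294 0.0007] [253. 292.]
wrist [[0.338, 0.905, 0.26, 0.121], [0.941, -0.325, -0.092, 0.542], [0.001, 0.275, -0.961, 0.374], [0.0, 0.0, 0.0, 1.0]]
{'clock': 1.35, 'q': array([ 1.0918,  0.3262, -0.1926,  1.052 ,  0.    ,  1.4366]), 'joint_vel': array([ 0.0009, -0.0002, -0.0001,  0.0014,  0.0006, -0.0003]), 'effort': array([ -0.0007, -44.3339,  26.2753,   0.0012,  -0.0001,   0.    ]), 'tool_pos': array([0.1859, 0.5177, 0.2313]), 'tool_rot': array([[ 0.338 ,  0.9411, -0.    ],
       [ 0.9411, -0.338 ,  0.    ],
       [ 0.    , -0.    , -1.    ]]), 'force': array([0.3298, 0.1511, 0.0683]), 'moment': array([-0.0625,  0.011 , -0.0247]), 'opening': 0.9977839335730909}
```

Run:
```python
import cv2
t=cv2.imread('pics/top0.png');s=cv2.imread('pics/side0.png')
cv2.imwrite('pics/tc.png',cv2.resize(t[140:320,170:500],(800,436),interpolation=cv2.INTER_CUBIC))
cv2.imwrite('pics/sc.png',cv2.resize(s[180:390,210:490],(800,600),interpolation=cv2.INTER_CUBIC))
```

```text
(no output)
```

View pics/tc.png

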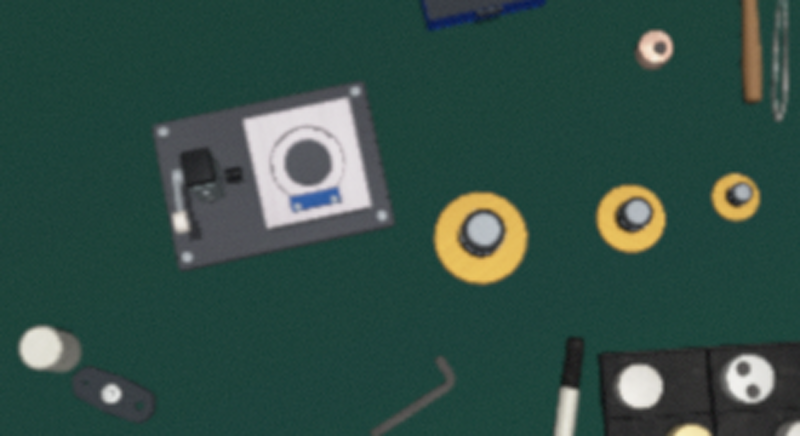

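View pics/sc.png

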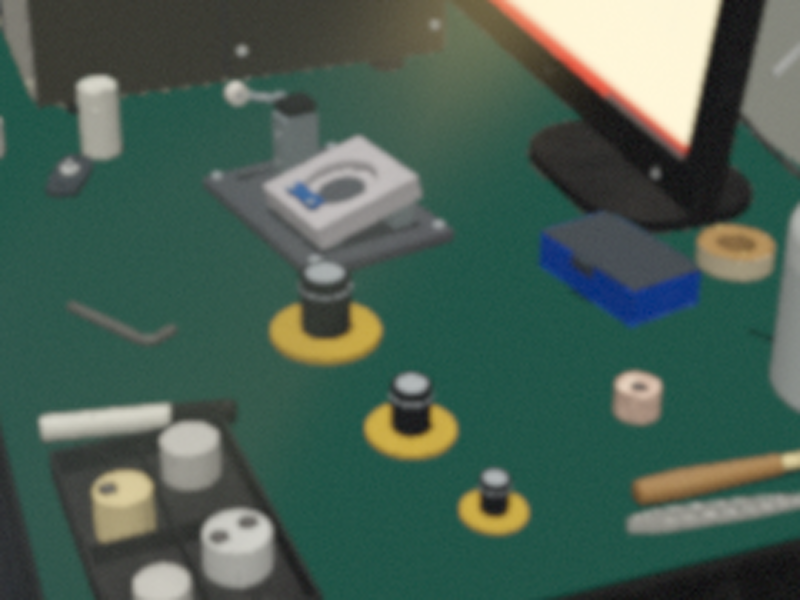

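Run:
```python
from h import *
np.set_printoptions(precision=4,suppress=True)
p=env.camera_params('top'); im=cv2.imread('pics/top0.png')
C=np.array([(155,125),(365,83),(393,225),(182,268)])/2.423+[170,140]
W=np.array([ray(p,c,0.012) for c in C]); print(W)
for i in range(4):
    d=W[(i+1)%4]-W[i]; print(np.linalg.norm(d[:2]),np.degrees(np.arctan2(d[1],d[0])))
hsv=cv2.cvtColor(im,cv2.COLOR_BGR2HSV); m=cv2.inRange(hsv,(15,110,120),(35,255,255))
cs,_=cv2.findContours(m,cv2.RETR_EXTERNAL,cv2.CHAIN_APPROX_NONE)
for c in cs:
    if cv2.contourArea(c)>60:
        P=np.array([ray(p,q[0],0.005)[:2] for q in c],np.float32); (x,y),(a,b),_=cv2.fitEllipse(P); print('disc',x,y,a,b,cv2.boundingRect(c))
p=env.camera_params('side'); im=cv2.imread('pics/side0.png')
hsv=cv2.cvtColor(im,cv2.COLOR_BGR2HSV); m=cv2.inRange(hsv,(15,110,120),(35,255,255))
cs,_=cv2.findContours(m,cv2.RETR_EXTERNAL,cv2.CHAIN_APPROX_NONE)
for c in cs:
    if cv2.contourArea(c)>60:
        P=np.array([ray(p,q[0],0.005)[:2] for q in c],np.float32); (x,y),(a,b),_=cv2.fitEllipse(P); print('disc',x,y,a,b,cv2.boundingRect(c))
t=cv2.imread('pics/top0.png')[195:265,340:500]
cv2.imwrite('pics/dcrop.png',cv2.resize(t,(800,350),interpolation=cv2.INTER_CUBIC))
```

```text
[[0.6127 0.2449 0.012 ]
 [0.6465 0.0549 0.012 ]
 [0.5162 0.0328 0.012 ]
 [0.4824 0.2201 0.012 ]]
0.19290468284288648 -79.89807649062017
0.13220639947134158 -170.34045755164195
0.19034244389459554 100.22520753042281
0.13262098455953703 10.768090245171223
disc 0.5048977136611938 -0.043721821159124374 0.08060754835605621 0.08078880608081818 (349, 219, 39, 38)
disc 0.5190073251724243 -0.1780347377061844 0.05936222895979881 0.05948583036661148 (416, 216, 29, 28)
disc 0.5355693697929382 -0.2727092206478119 0.04058511555194855 0.04102840647101402 (464, 212, 19, 19)
disc 0.5327173471450806 -0.27628427743911743 0.04011029377579689 0.04057282954454422 (371, 352, 24, 15)
disc 0.6658632159233093 -0.2896677255630493 0.017630865797400475 0.12330806255340576 (432, 340, 52, 15)
disc 0.5164045691490173 -0.18024291098117828 0.0580325573682785 0.06096896156668663 (338, 321, 32, 20)
disc 0.5031888484954834 -0.04486026242375374 0.0784912258386612 0.08191656321287155 (305, 286, 39, 21)
disc 0.8583423495292664 -0.02646845206618309 0.04836713522672653 0.05305328220129013 (455, 259, 25, 12)
```

View pics/dcrop.png

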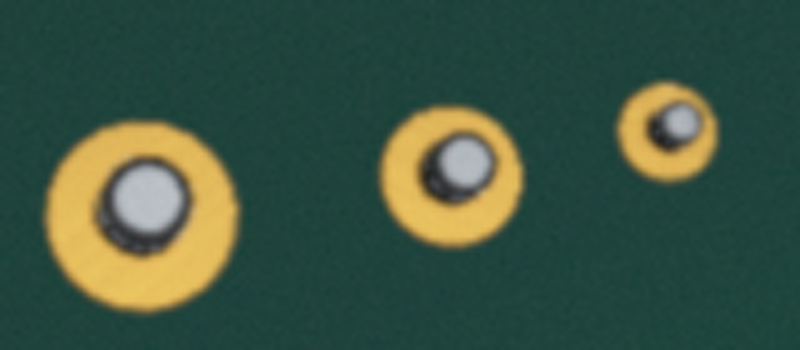

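>>> jog_arm([
  [1, [0.069, -0.145, 0], 0.042],
  [1, [0.069, -0.145, 0], 0.042],
  [1, [0.069, -0.145, 0], 0.042],
  [1, [0.069, -0.145, 0], 0.041],
  [1, [0.069, -0.145, 0], 0],
  [1, [0.069, -0.145, 0], 0],
  [1, [0.069, -0.145, 0], 0],
  [1, [0.069, -0.145, 0], 0],
  [1, [0.069, -0.145, 0], 0],
  [1, [0.069, -0.145, 0], 0],
], newtons=25)

```text
clock: 2.35
tool_pos: [0.3937, 0.0789, 0.2326]
tool_rot: [[-0.195, 0.981, 0.007], [0.981, 0.194, 0.005], [0.003, 0.008, -1.0]]
force: [0.4, 0.9, -0.5]
opening: 1.001
```

>>> jog_arm([
  [1, [0.069, -0.143, -0.04], -0.005],
  [1, [0.069, -0.143, -0.04], 0],
  [1, [0.069, -0.143, -0.04], 0],
  [1, [0.069, -0.143, -0.04], 0],
  [1, [0.069, -0.143, -0.04], 0],
  [1, [0.06, -0.13, -0.03], 0],
  [1, [0, 0, 0], 0],
])

```text
clock: 3.05
tool_pos: [0.5196, -0.1868, 0.1643]
tool_rot: [[-0.17, 0.985, 0.018], [0.986, 0.17, 0.002], [-0.001, 0.018, -1.0]]
force: [0.3, 1.0, 0.4]
opening: 0.999
```

```bash
cat > disc.py <<'E'
from h import *
import sys
np.set_printoptions(precision=4,suppress=True)
im,p=snap('wrist',sys.argv[1]); z=float(sys.argv[2])
for d in env.pinpoint('wrist','disc_mid'):
    X=w(p,d['at']); print(d['confidence'],X,px(p,X))
hsv=cv2.cvtColor(im,cv2.COLOR_BGR2HSV); m=cv2.inRange(hsv,(15,110,100),(35,255,255))
cs,_=cv2.findContours(m,cv2.RETR_EXTERNAL,cv2.CHAIN_APPROX_NONE)
for c in cs:
    if cv2.contourArea(c)>400:
        P=np.array([ray(p,q[0],z)[:2] for q in c],np.float32); print('disc',[np.round(v,4) for v in cv2.fitEllipse(cv2.convexHull(P))],cv2.boundingRect(c))
print(env.observe()['tool_pos'])
E
python3 disc.py w1 0.005
```

```text
0.86 [ 0.5324 -0.27    0.0115] [[219.8613 217.8519]]
0.8 [ 0.5045 -0.0409  0.0283] [[501.057  236.6407]]
0.76 [ 0.5204 -0.18    0.0167] [[328.5166 223.2727]]
disc [array([ 0.5357, -0.2718]), array([0.0408, 0.0413]), np.float64(54.825)] (196, 196, 48, 47)
disc [array([ 0.5191, -0.1772]), array([0.0595, 0.0597]), np.float64(130.0838)] (297, 184, 70, 69)
disc [array([ 0.5052, -0.0427]), array([0.0811, 0.0835]), np.float64(154.7844)] (440, 183, 93, 91)
[ 0.5176 -0.1827  0.165 ]
```

View pics/w1.png

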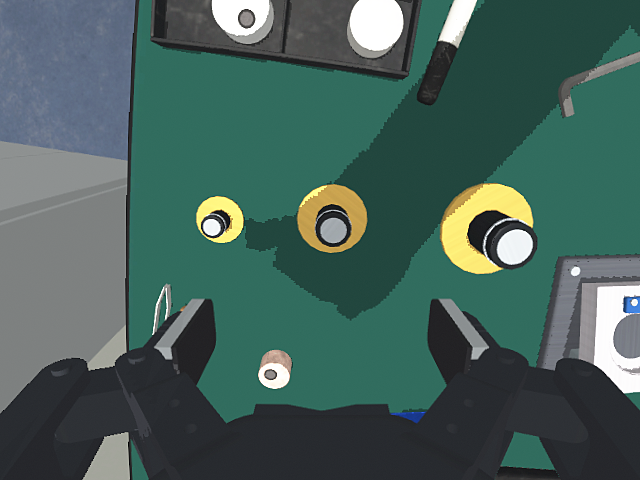

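>>> jog_arm([
  [1, [0.004, 0.017, -0.15], 0],
  [1, [0, 0, -0.15], 0],
  [1, [0, 0, -0.13], 0],
  [1, [0, 0, -0.03], 0],
  [1, [0, 0, 0], 0],
])

```text
clock: 3.65
tool_pos: [0.519, -0.1717, 0.0285]
tool_rot: [[-0.18, 0.984, 0.021], [0.984, 0.179, 0.004], [0.0, 0.022, -1.0]]
force: [-0.7, 0.7, 0.1]
opening: 1.001
```

>>> jog_arm([
  [1, [0, -0.02, -0.03], 0],
  [1, [0, 0, -0.02], 0],
  [1, [0, 0, -0.005], 0],
])

```text
clock: 3.95
tool_pos: [0.5221, -0.1784, 0.0159]
tool_rot: [[-0.181, 0.983, 0.027], [0.983, 0.181, 0.001], [-0.004, 0.027, -1.0]]
force: [0.0, -0.9, 0.3]
opening: 0.997
```

>>> jog_arm([
  [1, [0, 0, 0], 0],
])

```text
clock: 4.05
tool_pos: [0.5228, -0.1788, 0.0166]
tool_rot: [[-0.181, 0.983, 0.029], [0.983, 0.181, 0.0], [-0.005, 0.028, -1.0]]
force: [0.1, -0.5, 0.0]
opening: 1.0
```

```bash
python3 -c "
from bench import env
o=env.observe();print(o['tool_pos'],o['tool_rot'],o['joint_vel'],o['q'])"
```

```text
[ 0.52275585 -0.17881946  0.0166345 ] [[-1.81312981e-01  9.83002651e-01  2.88338430e-02]
 [ 9.83413182e-01  1.81379181e-01  3.24593104e-04]
 [-4.91078296e-03  2.84144343e-02 -9.99584166e-01]] [-0.00207256 -0.00938287  0.00896872  0.00477727  0.002891   -0.00023952] [-0.47061789  0.5499926  -0.47075145  0.52449513  0.01336404 -0.65284051]
```

>>> jog_arm([
  [1, [-0.013, 0.003, -0.018], 0],
  [1, [-0.002, 0, -0.004], 0],
])

```text
clock: 4.25
tool_pos: [0.519, -0.1785, 0.0109]
tool_rot: [[-0.181, 0.983, 0.031], [0.983, 0.181, -0.001], [-0.006, 0.03, -1.0]]
force: [0.5, -0.3, 0.2]
opening: 1.003
```

>>> jog_arm([
  [-1, [0, 0, 0], 0],
  [-1, [0, 0, 0], 0],
  [-1, [0, 0, 0], 0],
  [-1, [0, 0, 0], 0],
  [-1, [0, 0, 0], 0],
  [-1, [0, 0, 0], 0],
], newtons=20)

```text
clock: 4.85
tool_pos: [0.5189, -0.1785, 0.0112]
tool_rot: [[-0.181, 0.983, 0.031], [0.984, 0.181, -0.0], [-0.006, 0.031, -1.0]]
force: [0.2, -0.3, -0.0]
opening: 0.321
```

>>> jog_arm([
  [-1, [0, 0, 0.07], 0],
  [-1, [0, 0, 0.13], 0],
  [-1, [0, 0, 0.14], 0],
  [-1, [-0.013, 0.12, 0.04], 0],
  [-1, [-0.013, 0.15, 0], 0],
  [-1, [-0.013, 0.15, 0], 0],
  [-1, [-0.013, 0.15, 0], 0],
  [-1, [-0.013, 0.15, 0], 0],
  [-1, [-0.013, 0.13, 0], 0],
  [-1, [0, 0.03, 0], 0],
])

```text
clock: 5.85
tool_pos: [0.4924, 0.0924, 0.1279]
tool_rot: [[-0.174, 0.984, 0.031], [0.985, 0.174, 0.0], [-0.005, 0.031, -1.0]]
force: [0.0, -0.4, -2.3]
opening: 0.318
```

```bash
cat > cell.py <<'E'
from h import *
import sys
np.set_printoptions(precision=4,suppress=True)
for c in sys.argv[2:]:
    im,p=snap(c,sys.argv[1]+c)
    for n in ['cell','lip','stand','roller_top','disc_mid']:
        for d in env.pinpoint(c,n):
            X=w(p,d['at']); print(c,n,round(d['confidence'],2),X,px(p,X).round(0)[0])
o=env.observe(); print(o['clock'],o['tool_pos'],o['tool_rot'][:,2],o['force'])
E
python3 cell.py w2 wrist
```

```text
wrist stand 0.74 [0.4964 0.0908 0.1202] [315. 303.]
wrist roller_top 0.92 [0.5056 0.2134 0.1047] [539. 339.]
wrist disc_mid 0.92 [0.4926 0.0919 0.1371] [318. 315.]
wrist disc_mid 0.81 [ 0.506  -0.0416  0.0283] [129. 222.]
6.15 [0.494  0.0876 0.128 ] [ 0.0324 -0.0015 -0.9995] [-0.2214 -0.3975 -1.8358]
```

View pics/w2wrist.png

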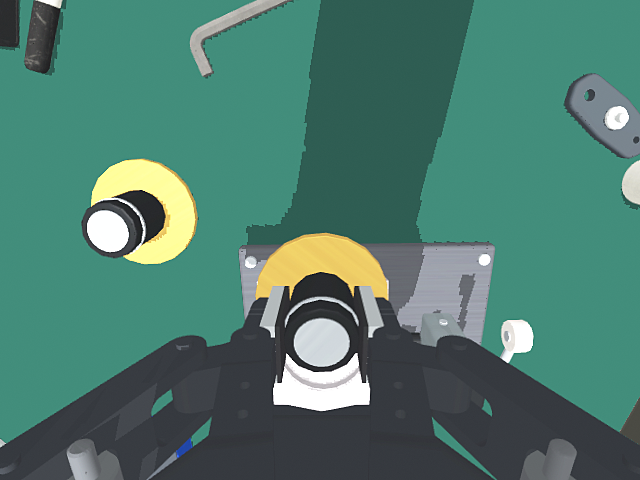

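Run:
```python
from h import *
np.set_printoptions(precision=4,suppress=True)
im=cv2.imread('pics/w2wrist.png'); p=env.camera_params('wrist')
a=ray(p,(240,246),.012);b=ray(p,(495,243.5),.012); print(a,b,np.linalg.norm(b-a))
v=(b-a)/np.linalg.norm(b-a); yaw=np.arctan2(-v[0],v[1]); print(np.degrees(yaw))
ex=np.array([np.cos(yaw),np.sin(yaw),0]); ey=np.array([-np.sin(yaw),np.cos(yaw),0])
print(a+.068*ex+.064*ey, b+.068*ex-.132*ey)
cv2.imwrite('pics/w2c.png',cv2.resize(im[220:420,220:560],(800,470)))
```

```text
[0.5171 0.0297 0.012 ] [0.4828 0.2184 0.012 ] 0.19176254943158189
10.303206047502096
[0.5725 0.1049 0.012 ] [0.5733 0.1007 0.012 ]
```

View pics/w2c.png

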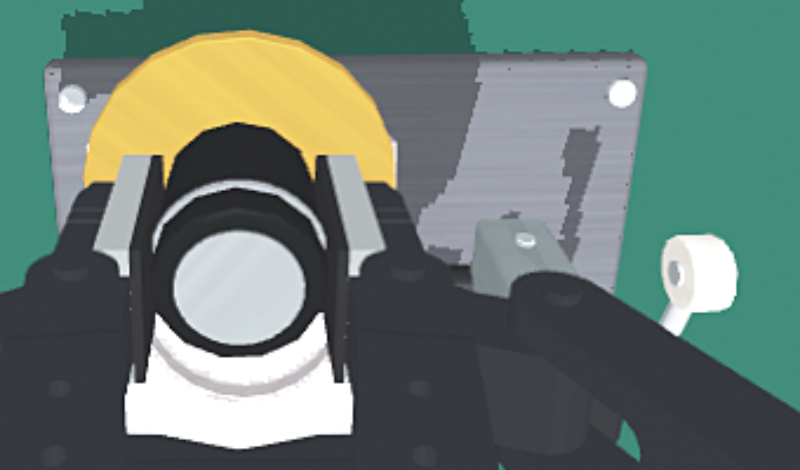

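>>> jog_arm([
  [-1, [0.012, 0.01, -0.1], 0],
  [-1, [0, 0, -0.1], 0],
  [-1, [0, 0, -0.04], 0],
  [-1, [0, 0, 0], 0],
])

```text
clock: 6.55
tool_pos: [0.5007, 0.0847, 0.0549]
tool_rot: [[-0.157, 0.987, 0.037], [0.988, 0.157, -0.003], [-0.009, 0.036, -0.999]]
force: [0.3, -0.5, -0.8]
opening: 0.319
```

Run:
```python
from h import *
im,p=snap('side','s2')
o=env.observe(); print(o['clock'],o['tool_pos'],o['tool_rot'][:,2],o['force'])
cv2.imwrite('pics/s2c.png',cv2.resize(im[190:310,250:410],(800,600),interpolation=cv2.INTER_CUBIC))
```

```text
6.6 [0.50098463 0.08463259 0.05560733] [ 0.03721236 -0.00304934 -0.99930273] [-0.56041671 -0.09906771 -1.90594414]
```

View pics/s2c.png

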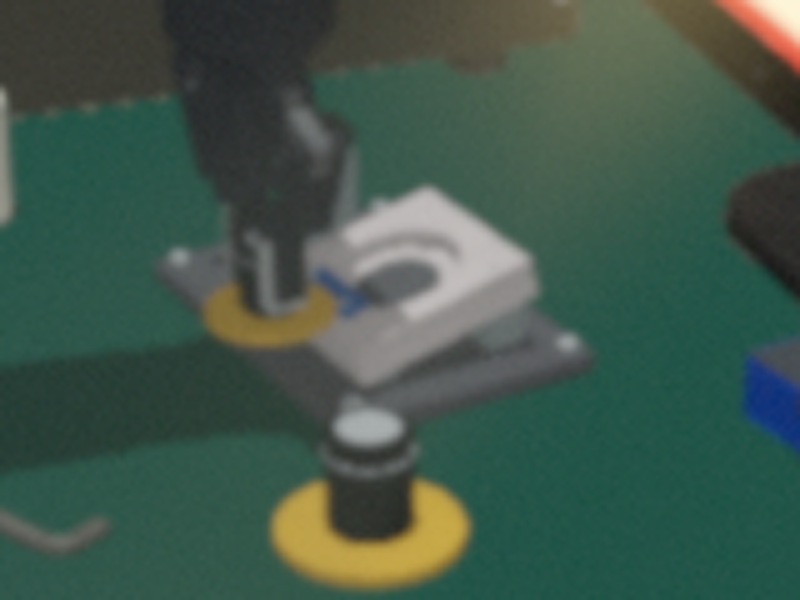

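>>> jog_arm([
  [-1, [-0.01, 0.02, -0.01], 0.006],
  [-1, [0, 0, -0.012], 0],
  [-1, [0, 0, -0.015], 0],
  [-1, [0, 0, -0.015], 0],
])

```text
clock: 7.0
tool_pos: [0.4985, 0.0892, 0.0427]
tool_rot: [[-0.174, 0.984, 0.039], [0.985, 0.175, -0.004], [-0.011, 0.038, -0.999]]
force: [-9.0, -1.4, 11.6]
opening: 0.321
```

>>> jog_arm([
  [-1, [0, 0, -0.015], 0],
  [-1, [0, 0, -0.015], 0],
])

```text
clock: 7.2
tool_pos: [0.4965, 0.0888, 0.0353]
tool_rot: [[-0.175, 0.984, 0.037], [0.985, 0.175, -0.006], [-0.012, 0.036, -0.999]]
force: [-6.1, -2.2, 11.2]
opening: 0.321
```

```bash
cat > look.py <<'E'
from h import *
import sys
im,p=snap('side','s'+sys.argv[1])
o=env.observe(); print(o['clock'],o['tool_pos'],o['tool_rot'][:,2],o['force'],o['opening'])
a=cv2.resize(im[200:290,260:380],(800,600),interpolation=cv2.INTER_CUBIC)
cv2.imwrite('pics/c'+sys.argv[1]+'.png',a)
if len(sys.argv)>2:
    im,p=snap('wrist','w'+sys.argv[1])
E
python3 look.py 3 w
```

```text
7.25 [0.49637771 0.08881755 0.03485585] [ 0.03695153 -0.0054366  -0.99930227] [-4.72056375 -1.10908173  8.5441645 ] 0.31852841551983263
```

View pics/c3.png

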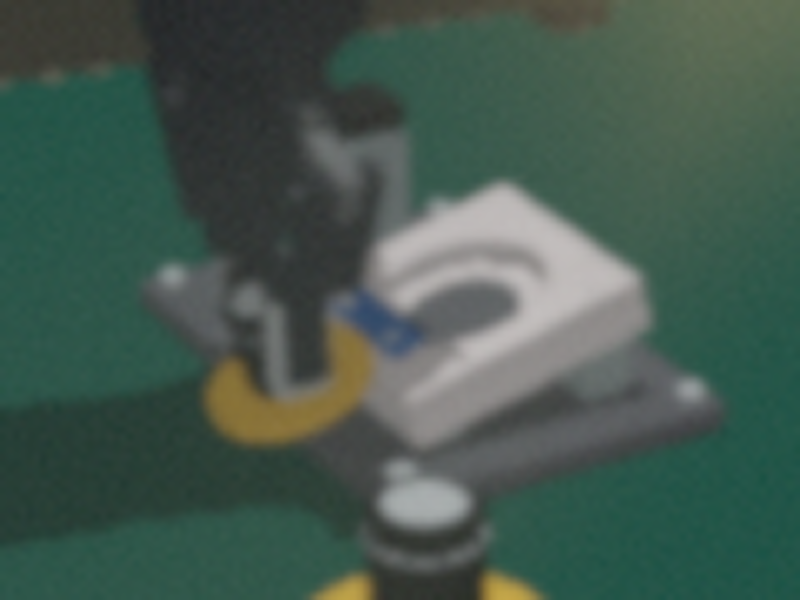

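View pics/w3.png

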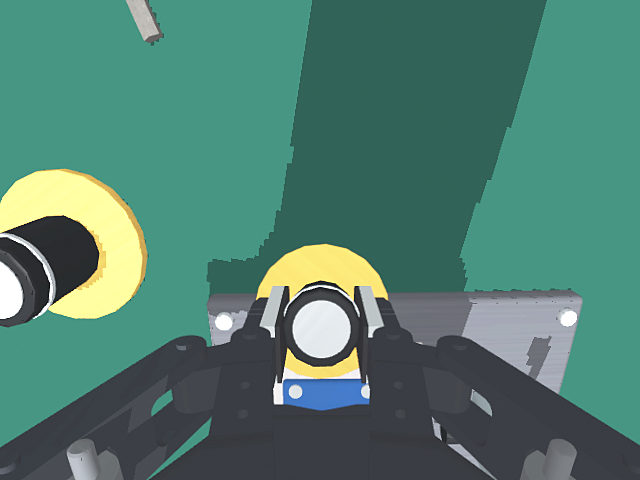

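```bash
cat > fit.py <<'E'
from h import *
from scipy.optimize import least_squares
import sys
np.set_printoptions(precision=4,suppress=True)
def model(f,l,z,th,yaw):
    ex=np.array([np.cos(yaw),np.sin(yaw),0]);ey=np.array([-np.sin(yaw),np.cos(yaw),0]);ez=np.array([0,0,1.])
    u=np.cos(th)*ex+np.sin(th)*ez; n=-np.sin(th)*ex+np.cos(th)*ez
    O=ex*f+ey*l+ez*z; t=np.linspace(0,2*np.pi,181)
    circ=lambda r,h: O+h*n+r*(np.outer(np.cos(t),u)+np.outer(np.sin(t),ey))
    return O,n,circ
def fit(p,near,far,knob,yaw=np.radians(10.2),x0=None,side=None):
    def res(q):
        O,n,c=model(q[0],q[1],q[2],q[3],yaw)
        a=np.vstack([px(p,c(.030,0)),px(p,c(.030,.005))]); b=px(p,c(.030,.005)); k=px(p,O+.039*n)[0]
        return [a[:,1].min()-near,b[:,1].max()-far,k[1]-knob[1],k[0]-knob[0]]
    s=least_squares(res,x0,x_scale=[.01,.01,.01,.1]); O,n,c=model(*s.x,yaw)
    print('cost',s.cost,'underside centre',O,'tilt deg',np.degrees(s.x[3]),'f,l,z',s.x[:3]); return s.x
if __name__=='__main__':
    p=env.camera_params('wrist'); o=env.observe(); y=np.radians(10.2)
    T=o['tool_pos']; f=T[0]*np.cos(y)+T[1]*np.sin(y); l=-T[0]*np.sin(y)+T[1]*np.cos(y)
    a=[float(v) for v in sys.argv[1:]]
    q=fit(p,a[0],a[1],a[2:4],x0=[f+.01,l,T[2],.4])
    print('tool f,l,z',f,l,T[2])
    im=cv2.imread('pics/'+sys.argv[5] if False else 'pics/dummy.png') if False else None
E
python3 - <<'E'
import cv2
im=cv2.imread('pics/w3.png'); cv2.imwrite('pics/w3c.png',cv2.resize(im[230:420,230:420],(760,760))[:600])
E
python3 fit.py 244 378 321.5 330
```

```text
cost 8.481832452936319e-27 underside centre [0.5033 0.091  0.0269] tilt deg 18.262271525559175 f,l,z [0.5115 0.0005 0.0269]
tool f,l,z 0.5043230327936183 -0.0004948762935431256 0.03500887865497754
```

View pics/w3c.png

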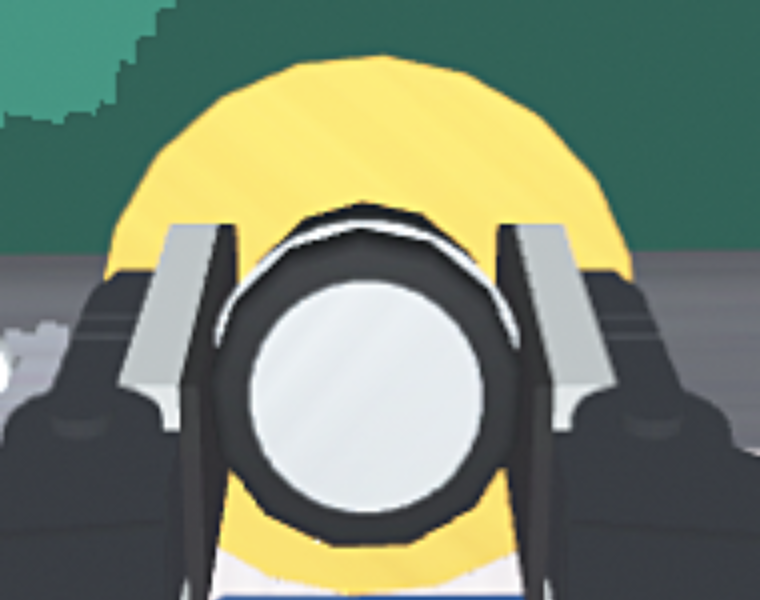

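>>> jog_arm([
  [-1, [0, 0, -0.01], 0],
  [-1, [0, 0, -0.01], 0],
])

```text
clock: 7.5
tool_pos: [0.4957, 0.0887, 0.0312]
tool_rot: [[-0.175, 0.984, 0.037], [0.984, 0.176, -0.006], [-0.013, 0.036, -0.999]]
force: [-7.0, -2.6, 17.0]
opening: 0.319
```

```bash
python3 look.py 4 w
python3 - <<'E'
import cv2
im=cv2.imread('pics/w4.png'); cv2.imwrite('pics/w4c.png',cv2.resize(im[260:410,230:420],(760,600)))
E
```

```text
7.55 [0.49577797 0.08868648 0.03122136] [ 0.03743984 -0.00638216 -0.9992785 ] [-6.42787095 -1.96761986 13.6576105 ] 0.31864620647878944
```

View pics/w4c.png

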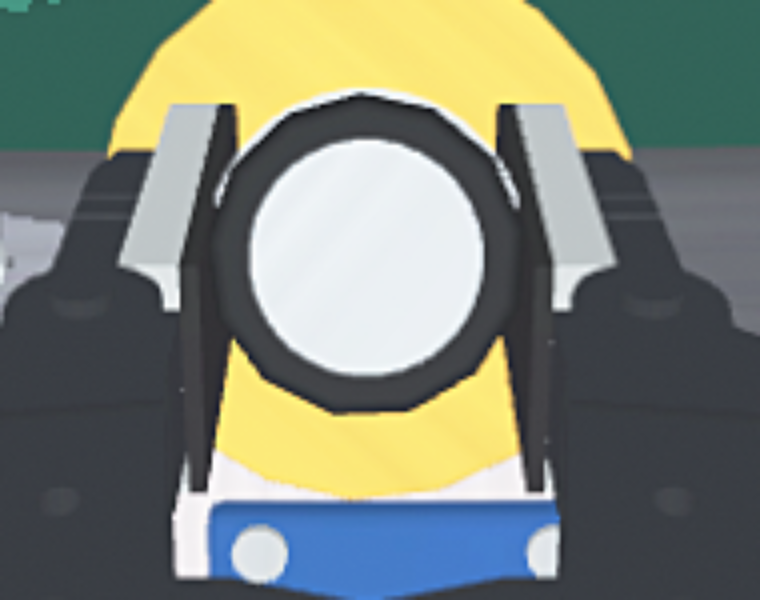

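View pics/c4.png

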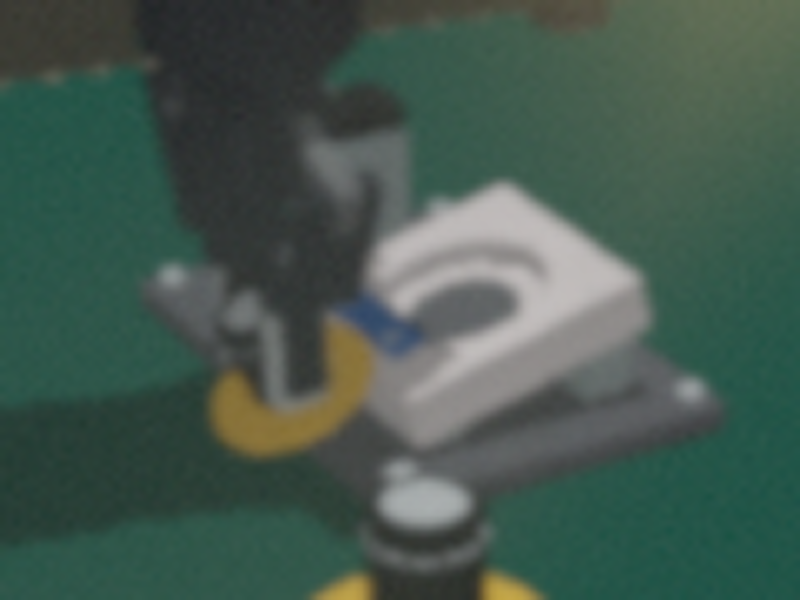

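```bash
python3 - <<'E'
from fit import *
im=cv2.imread('pics/w4.png'); hsv=cv2.cvtColor(im,cv2.COLOR_BGR2HSV); m=cv2.inRange(hsv,(15,110,100),(35,255,255))
r=np.where(m[200:400,318:326].any(1))[0]+200; print(r.min(),r.max())
E
python3 fit.py 250 384.5 321.5 324.3
```

```text
248 383
cost 1.5671195198758532e-25 underside centre [0.5062 0.0915 0.0223] tilt deg 25.133984882374495 f,l,z [0.5144 0.0004 0.0223]
tool f,l,z 0.5036246253075979 -0.0004896300453679642 0.03130490916349106
```

>>> jog_arm([
  [-1, [0, 0, -0.013], 0],
  [-1, [0, 0, -0.01], 0],
])

```text
clock: 7.8
tool_pos: [0.4963, 0.0887, 0.0288]
tool_rot: [[-0.176, 0.984, 0.041], [0.984, 0.176, -0.007], [-0.014, 0.039, -0.999]]
force: [-10.1, -1.5, 24.1]
opening: 0.321
```

```bash
python3 look.py 5 w
python3 - <<'E'
from fit import *
im=cv2.imread('pics/w5.png'); cv2.imwrite('pics/w5c.png',cv2.resize(im[260:410,230:420],(760,600)))
hsv=cv2.cvtColor(im,cv2.COLOR_BGR2HSV); m=cv2.inRange(hsv,(15,110,100),(35,255,255))
r=np.where(m[200:410,318:326].any(1))[0]+200; print(r.min(),r.max())
E
```

```text
7.85 [0.49631098 0.08872148 0.02886251] [ 0.04077536 -0.0070528  -0.99914345] [-9.53553712 -1.62163581 22.86421412] 0.3172276804474445
249 385
```

View pics/w5c.png

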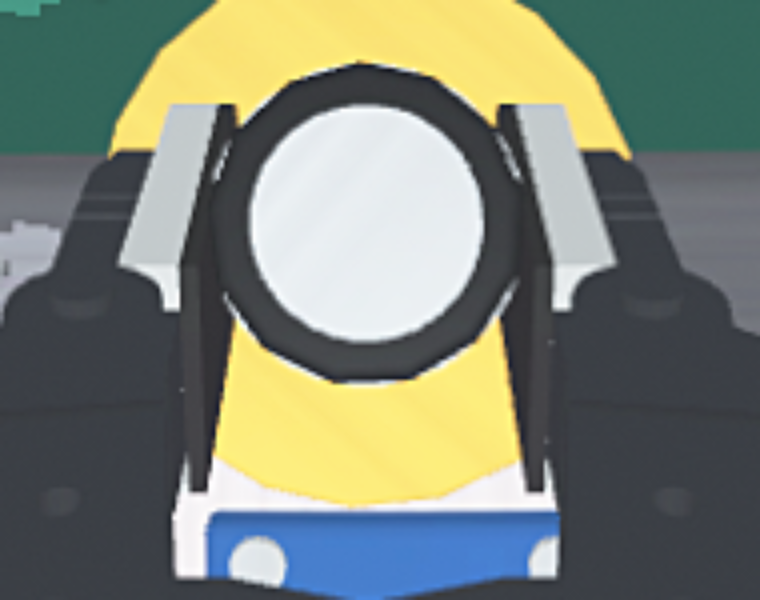

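```bash
python3 fit.py 249 386 321.5 315.7; python3 fit.py 250 386.5 321.5 315.7
```

```text
cost 5.331437541845686e-26 underside centre [0.5056 0.0914 0.0221] tilt deg 29.84440402966694 f,l,z [0.5137 0.0004 0.0221]
tool f,l,z 0.504157207389079 -0.0005720612076871162 0.028887241802808567
cost 4.798293787661118e-25 underside centre [0.5062 0.0915 0.0217] tilt deg 30.33530923126532 f,l,z [0.5144 0.0004 0.0217]
tool f,l,z 0.504157207389079 -0.0005720612076871162 0.028887241802808567
```

>>> jog_arm([
  [-1, [0, 0, -0.01], 0],
])

```text
clock: 8.0
tool_pos: [0.4964, 0.0887, 0.0284]
tool_rot: [[-0.176, 0.983, 0.042], [0.984, 0.177, -0.007], [-0.015, 0.04, -0.999]]
force: [-11.6, -1.3, 25.3]
opening: 0.322
```

>>> jog_arm([
  [-1, [0, 0, 0.05], 0],
  [-1, [0, 0, 0.1], 0],
  [-1, [0, 0, 0.1], 0],
  [-1, [0, 0, 0], 0],
])

```text
clock: 8.4
tool_pos: [0.497, 0.0891, 0.1079]
tool_rot: [[-0.177, 0.983, 0.046], [0.984, 0.178, -0.007], [-0.016, 0.044, -0.999]]
force: [0.8, -0.0, -1.0]
opening: 0.318
```

```bash
python3 look.py 6 w
python3 - <<'E'
from fit import *
im=cv2.imread('pics/w6.png'); cv2.imwrite('pics/w6c.png',cv2.resize(im[230:430,200:460],(780,600)))
hsv=cv2.cvtColor(im,cv2.COLOR_BGR2HSV); m=cv2.inRange(hsv,(15,110,100),(35,255,255))
r=np.where(m[200:410,318:326].any(1))[0]+200; print(r.min(),r.max())
E
```

```text
8.45 [0.49585081 0.08905565 0.10617147] [ 0.04355347 -0.00749971 -0.99902295] [ 1.0125477  -0.62386865 -1.60199628] 0.31718822668602886
248 385
```

View pics/w6c.png

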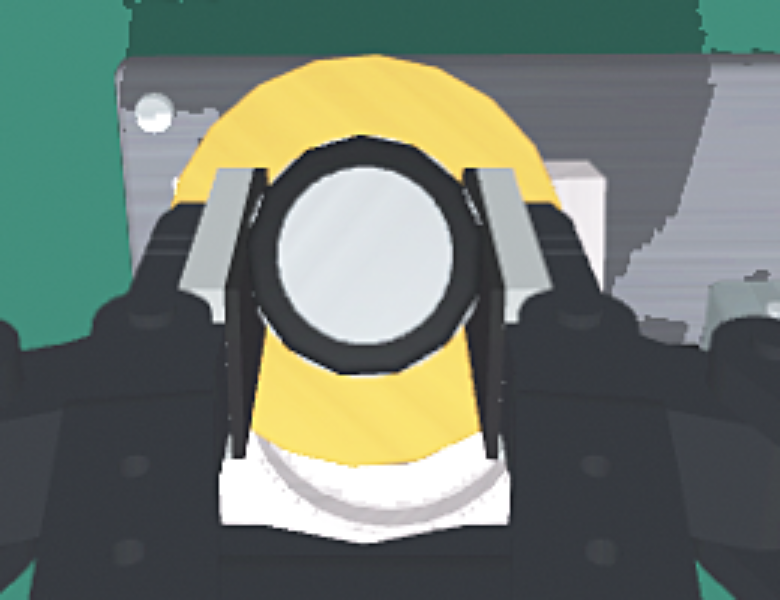

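View pics/c6.png

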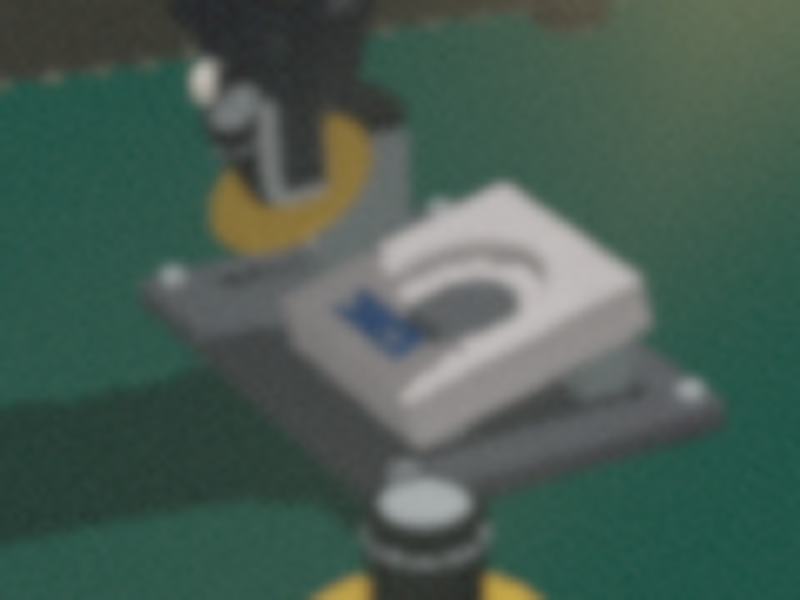

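```bash
python3 fit.py 248.3 385.5 321.7 314.7
python3 - <<'E'
from fit import *
p=env.camera_params('wrist'); im=cv2.imread('pics/w6.png')
yaw=np.radians(10.2); t=np.radians(14)
ex=np.array([np.cos(yaw),np.sin(yaw),0]);ey=np.array([-np.sin(yaw),np.cos(yaw),0]);ez=np.array([0,0,1.])
cx=np.cos(t)*ex+np.sin(t)*ez; cz=-np.sin(t)*ex+np.cos(t)*ez
def cell(O,x,y,z): return O+x*cx+y*ey+z*cz
O=np.array([.5715,.104,.038])
a=np.linspace(-np.pi,np.pi,121)
for r,z,c in [(.0315,.0,(0,0,255)),(.033,.010,(255,0,0)),(.0315,.0085,(0,255,0))]:
    P=px(p,[cell(O,r*np.cos(q),r*np.sin(q),z) for q in a]); cv2.polylines(im,[np.int32(P*8)],True,c,1,cv2.LINE_AA,3)
    print(P[60])
B=px(p,[cell(O,-.048,.046,.010),cell(O,-.048,-.046,.010),cell(O,-.048,.046,-.0)]);print(B)
for b in B: cv2.circle(im,tuple(np.int32(b)),2,(255,0,255),-1)
cv2.imwrite('pics/w6d.png',cv2.resize(im[230:430,200:460],(780,600)))
E
```

```text
cost 3.7198893757877856e-25 underside centre [0.5035 0.0916 0.0981] tilt deg 29.955459063144936 f,l,z [0.5117 0.001  0.0981]
tool f,l,z 0.5025386363929778 -2.915704661951568e-05 0.10468851922671589
[323.2818 403.6224]
[323.157  413.4815]
[323.1847 410.1709]
[[396.0341 293.8523]
 [251.6704 292.9528]
 [393.1524 290.5387]]
```

View pics/w6d.png

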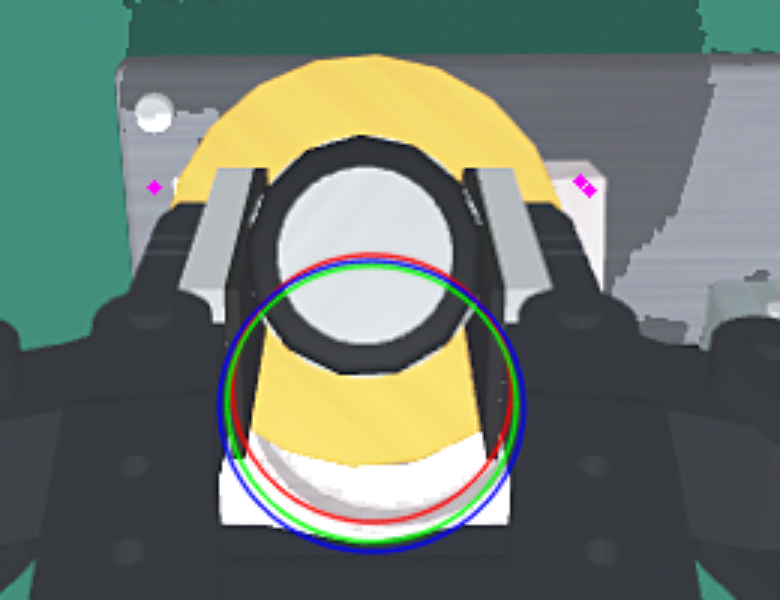

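Run:
```python
from fit import *
p=env.camera_params('top'); 
im=cv2.imread('pics/top0.png')
hsv=cv2.cvtColor(im,cv2.COLOR_BGR2HSV); m=cv2.inRange(hsv[190:240,280:330],(100,120,80),(125,255,255))
M=cv2.moments(m,True); lip=(280+M['m10']/M['m00'],190+M['m01']/M['m00']); print('lip px',lip,M['m00'])
yaw=np.radians(10.2); t=np.radians(14)
ex=np.array([np.cos(yaw),np.sin(yaw),0]);ey=np.array([-np.sin(yaw),np.cos(yaw),0]);ez=np.array([0,0,1.])
cx=np.cos(t)*ex+np.sin(t)*ez; cz=-np.sin(t)*ex+np.cos(t)*ez
off=-.032*cx+.015*cz
L=ray(p,lip,.038+off[2]); print('cell O from lip, top',L-off)
O=np.array([.5715,.104,.038])
def draw(im,p,O,s):
    a=np.linspace(-np.pi,np.pi,121)
    for r,z,c in [(.0315,0,(0,0,255)),(.033,.010,(255,0,0))]:
        P=px(p,[O+r*np.cos(q)*cx+r*np.sin(q)*ey+z*cz for q in a]); cv2.polylines(im,[np.int32(P*8)],True,c,1,cv2.LINE_AA,3)
    Q=px(p,[O+x*cx+y*ey+.01*cz for x,y in [(-.048,-.046),(-.048,.046),(.048,.046),(.048,-.046)]]); cv2.polylines(im,[np.int32(Q*8)],True,(255,0,255),1,cv2.LINE_AA,3)
    Q=px(p,[np.array([O[0],O[1],.012])+x*ex+y*ey for x,y in [(-.068,-.064),(-.068,.132),(.068,.132),(.068,-.064)]]); cv2.polylines(im,[np.int32(Q*8)],True,(0,255,255),1,cv2.LINE_AA,3)
S=4
def big(im,p,O,u0,v0,w_,h_,k,name):
    c=cv2.resize(im[v0:v0+h_,u0:u0+w_],None,fx=k,fy=k,interpolation=cv2.INTER_CUBIC)
    p2=dict(p); 
    def P(X): return (px(p,X)-[u0,v0]+.5)*k-.5
    a=np.linspace(-np.pi,np.pi,121)
    for r,z,col in [(.0315,0,(0,0,255)),(.033,.010,(255,0,0))]:
        cv2.polylines(c,[np.int32(P([O+r*np.cos(q)*cx+r*np.sin(q)*ey+z*cz for q in a])*8)],True,col,1,cv2.LINE_AA,3)
    cv2.polylines(c,[np.int32(P([O+x*cx+y*ey+.01*cz for x,y in [(-.048,-.046),(-.048,.046),(.048,.046),(.048,-.046)]])*8)],True,(255,0,255),1,cv2.LINE_AA,3)
    cv2.polylines(c,[np.int32(P([np.array([O[0],O[1],.012])+x*ex+y*ey for x,y in [(-.068,-.064),(-.068,.132),(.068,.132),(.068,-.064)]])*8)],True,(0,255,255),1,cv2.LINE_AA,3)
    cv2.imwrite('pics/'+name,c)
big(im,p,O,225,165,115,95,6,'t_ov.png')
ps=env.camera_params('side'); big(cv2.imread('pics/side0.png'),ps,O,270,200,120,90,6,'s_ov.png')
```

```text
lip px (299.4583333333333, 221.61111111111111) 72.0
cell O from lip, top [0.5707 0.1067 0.038 ]
```

View pics/t_ov.png

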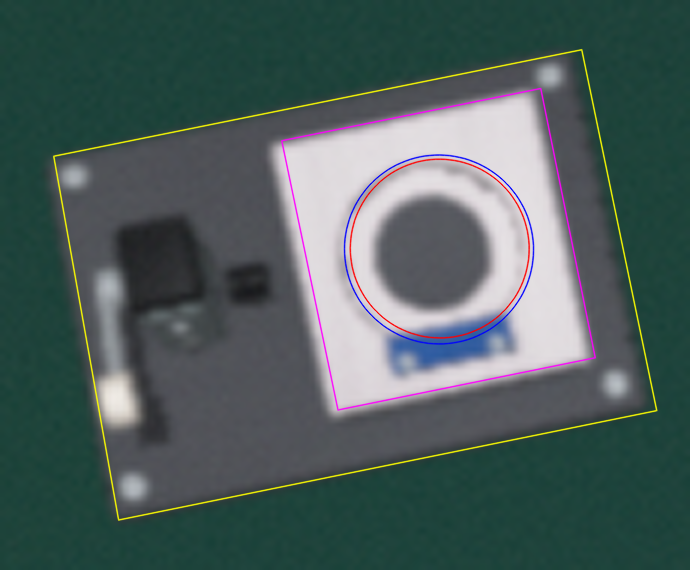

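View pics/s_ov.png

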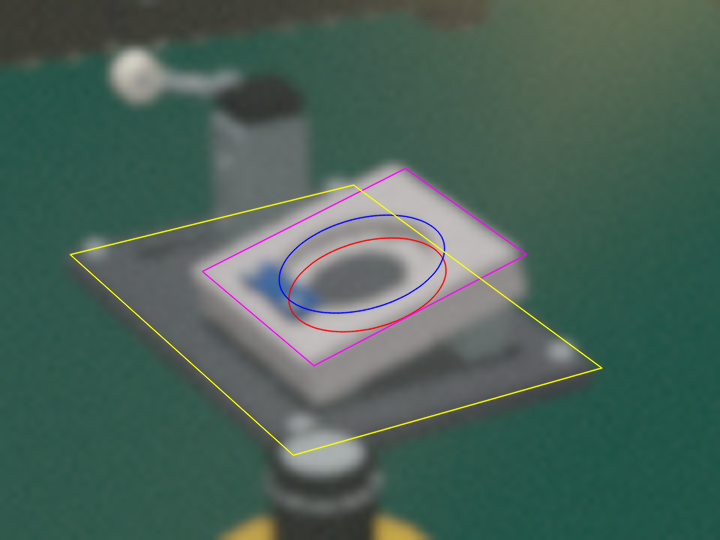

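View pics/top0.png

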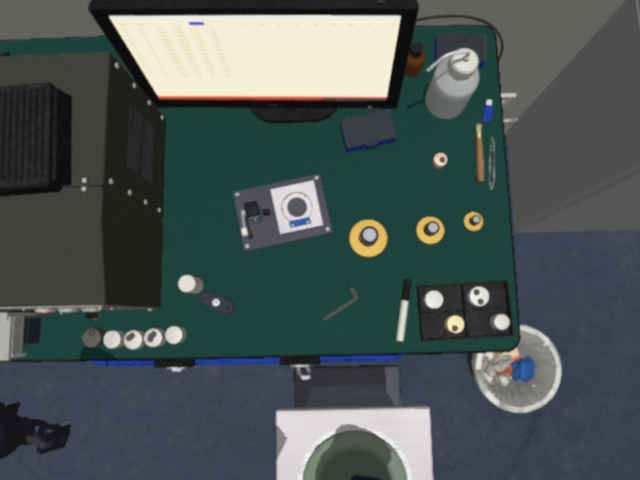

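View pics/side0.png

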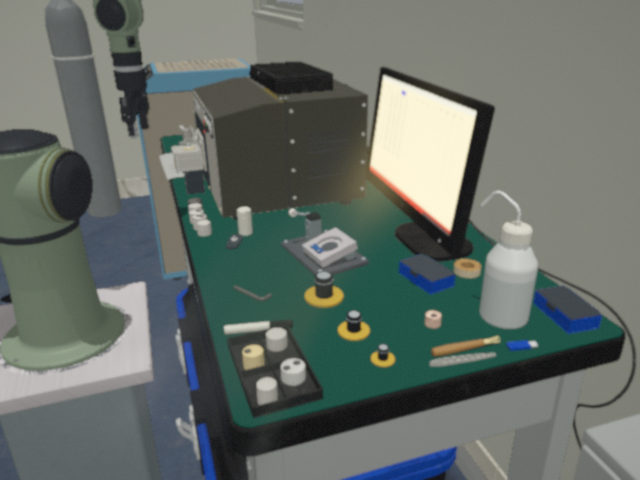

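>>> jog_arm([
  [-1, [0.1, 0.015, 0.12], 0],
  [-1, [0.11, 0.017, 0.1], 0],
  [-1, [0.11, 0.017, 0.08], 0],
  [-1, [0.09, 0.015, 0.02], 0],
  [-1, [0, 0, 0], 0],
])

```text
clock: 9.0
tool_pos: [0.6094, 0.1084, 0.1924]
tool_rot: [[-0.178, 0.984, 0.017], [0.984, 0.178, -0.009], [-0.012, 0.015, -1.0]]
force: [0.1, -0.2, -2.6]
opening: 0.317
```

Run:
```python
from h import *
import pickle
im,p=snap('wrist','w7'); pickle.dump(p,open('w7.pkl','wb')); o=env.observe(); print(o['clock'],o['tool_pos'],o['tool_rot'])
for n in ['cell','lip','roller_top']:
    for d in env.pinpoint('wrist',n): X=w(p,d['at']); print(n,d['confidence'],X.round(4),px(p,X))
```

```text
9.05 [0.60734465 0.1082458  0.19168207] [[-0.17780007  0.98396031  0.01446557]
 [ 0.98399961  0.17794031 -0.00905604]
 [-0.01148479  0.01262395 -0.99985436]]
cell 0.94 [0.5718 0.1064 0.0335] [[328.26908943 173.92484536]]
lip 0.97 [0.5467 0.0989 0.0429] [[324.80448503 141.6192513 ]]
roller_top 0.92 [0.5091 0.2118 0.1057] [[518.07494641 118.30101106]]
```

View pics/w7.png

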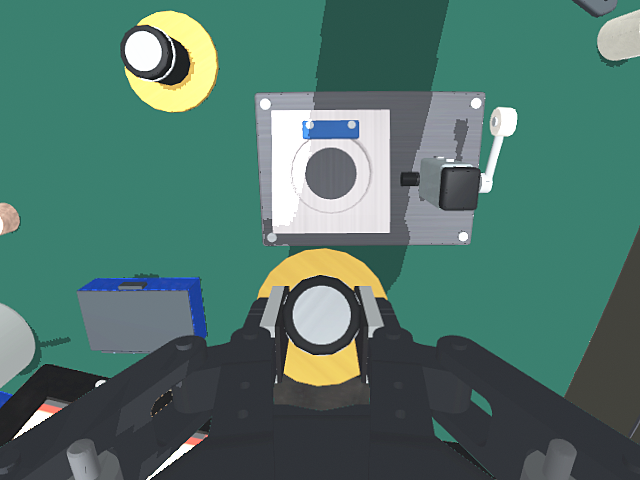

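Run:
```python
import cv2
im=cv2.imread('pics/w7.png'); cv2.imwrite('pics/w7c.png',cv2.resize(im[85:255,250:530],(784,476),interpolation=cv2.INTER_CUBIC))
```

```text
(no output)
```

View pics/w7c.png

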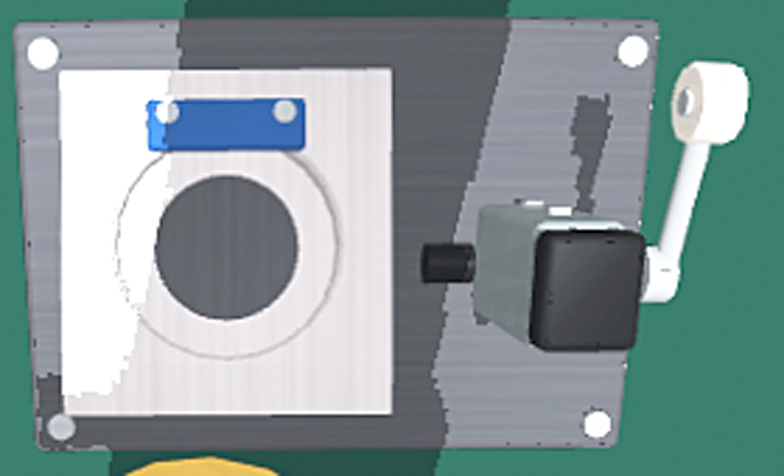

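```bash
cat > cellfit.py <<'E'
from fit import *
import pickle
p=pickle.load(open('w7.pkl','rb'))
t=np.radians(14)
def frame(yaw):
    ex=np.array([np.cos(yaw),np.sin(yaw),0]);ey=np.array([-np.sin(yaw),np.cos(yaw),0]);ez=np.array([0,0,1.])
    return ex,ey,np.cos(t)*ex+np.sin(t)*ez,-np.sin(t)*ex+np.cos(t)*ez
un=lambda q:(np.array(q,float)+.5)/2.8-.5+[250,85]
F=un([(60,70),(391,70),(391,412),(62,414)]); B=un([(13,20),(659,21),(619,447),(38,449)])
R=un([(114,240),(340,240),(228,359)])
L=un([(149,150),(305,150)])
def pred(q):
    ex,ey,cx,cz=frame(q[3]); O=q[:3]
    f=px(p,[O+x*cx+y*ey+.01*cz for x,y in [(-.048,-.046),(-.048,.046),(.048,.046),(.048,-.046)]])
    G=np.array([O[0],O[1],.012]); b=px(p,[G+x*ex+y*ey for x,y in [(-.068,-.064),(-.068,.132),(.068,.132),(.068,-.064)]])
    a=np.linspace(-np.pi,np.pi,181); c=px(p,[O+.033*(np.cos(k)*cx+np.sin(k)*ey)+.01*cz for k in a])
    r=np.array([c[:,0].min(),c[:,0].max(),c[:,1].max()])
    l=px(p,[O-.025*cx+y*ey+.015*cz for y in (-.022,.022)])
    return f,b,r,l
def res(q,base=1):
    f,b,r,l=pred(q); return np.concatenate([(f-F).ravel(),base*(b-B).ravel(),r-[R[0,0],R[1,0],R[2,1]],(l-L).ravel()])
if __name__=='__main__':
  for base in (1,0):
    s=least_squares(res,[.57,.105,.038,.178],x_scale=[.01,.01,.01,.1],args=(base,)); print(s.x,np.degrees(s.x[3])); print(s.fun.round(1))
  q=fit(p,249,385.5,(321.5,314.5),x0=[.6,0,.2,.5])
E
python3 cellfit.py
```

```text
[0.5711 0.108  0.0342 0.1841] 10.549917842938134
[ 1.2  1.8 -0.6  1.2 -0.8  0.6  1.2  0.1 -0.9 -2.5  2.2 -2.5  0.1 -0.1
 -1.9 -0.3 -1.5  1.2  0.7 -0.6  0.6  0.4  0.3]
[0.5704 0.1078 0.0357 0.1836] 10.518883203928574
[ 0.9  0.7 -0.3  0.2 -0.6  0.2  0.8 -0.3 -0.  -0.   0.  -0.   0.  -0.
 -0.  -0.  -1.8  1.4  0.2 -0.8 -0.4  0.5 -0.6]
cost 1.6155871338926322e-25 underside centre [0.6187 0.111  0.1849] tilt deg 28.955146393696868 f,l,z [ 0.6286 -0.0003  0.1849]
```

>>> jog_arm([
  [-1, [-0.045, 0, -0.1], 0.001],
  [-1, [-0.045, -0.004, -0.12], 0],
  [-1, [-0.04, -0.003, -0.1], 0],
  [-1, [0, 0, -0.02], 0],
  [-1, [0, 0, 0], 0],
])

```text
clock: 9.7
tool_pos: [0.5573, 0.1052, 0.0849]
tool_rot: [[-0.181, 0.983, 0.006], [0.983, 0.181, -0.01], [-0.011, 0.004, -1.0]]
force: [0.2, 0.8, -1.2]
opening: 0.319
```

```bash
python3 look.py 8 w
```

```text
9.75 [0.55732097 0.10518013 0.08530364] [ 0.00595064 -0.00967078 -0.99993553] [-0.59101033 -0.09132868 -1.81349436] 0.31948453390842035
```

View pics/c8.png

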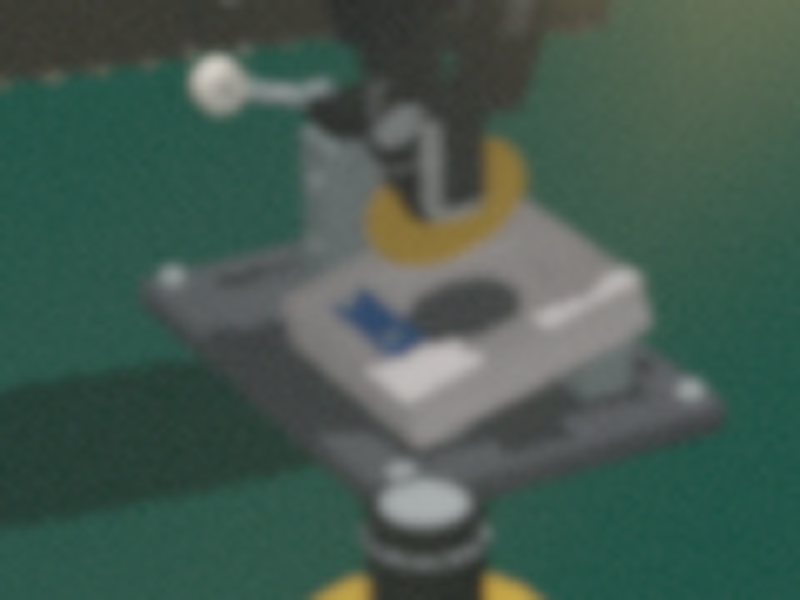

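View pics/w8.png

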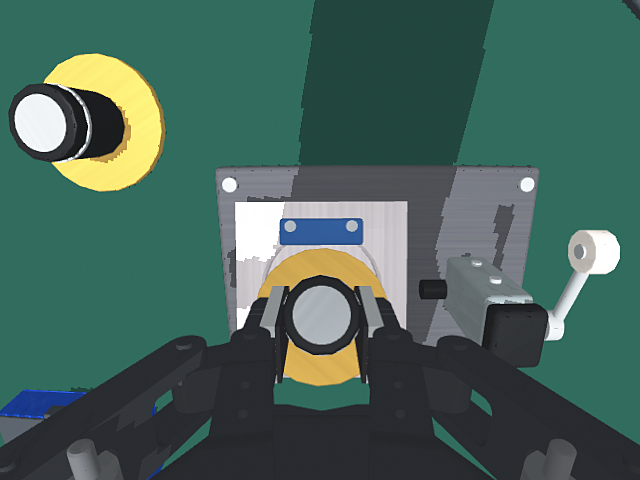

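Run:
```python
import cv2
im=cv2.imread('pics/w8.png'); cv2.imwrite('pics/w8c.png',cv2.resize(im[190:400,220:430],(800,800),interpolation=cv2.INTER_CUBIC)[:600])
```

```text
(no output)
```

View pics/w8c.png

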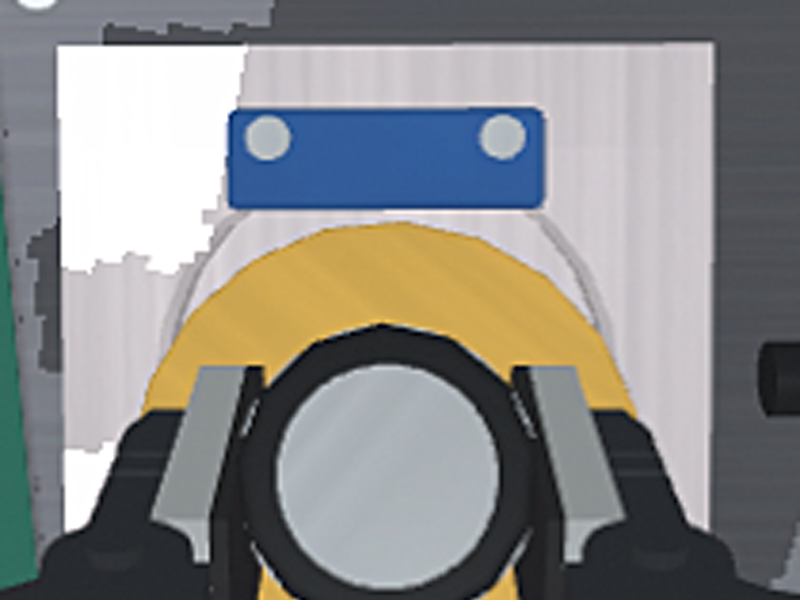

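Run:
```python
from fit import *
from cellfit import frame
p=env.camera_params('wrist'); k=800/210
un=lambda q:(np.array(q,float)+.5)/k-.5+[220,190]
M=un([(58,44),(714,42),(228,209),(545,209),(228,108),(545,107)])
def res(q):
    ex,ey,cx,cz=frame(q[3]); O=q[:3]
    P=px(p,[O+x*cx+y*ey+z*cz for x,y,z in [(-.048,-.046,.01),(-.048,.046,.01),(-.025,-.022,.015),(-.025,.022,.015),(-.039,-.022,.015),(-.039,.022,.015)]])
    return (P-M).ravel()
s=least_squares(res,[.57,.107,.037,.183],x_scale=[.01,.01,.01,.1]); print('free',s.x,np.degrees(s.x[3]),s.fun.round(1))
im=cv2.imread('pics/w8.png'); hsv=cv2.cvtColor(im,cv2.COLOR_BGR2HSV); m=cv2.inRange(hsv,(12,100,80),(35,255,255))
r=np.where(m[200:410,318:326].any(1))[0]+200; print(r.min(),r.max())
kn=un((388,476)); print(kn)
q=fit(p,r.min(),r.max()+.5,kn,yaw=np.radians(10.5),x0=[.56,0,.08,.5])
for O in (s.x[:3],np.array([.5705,.1075,.037])):
    ex,ey,cx,cz=frame(np.radians(10.5)); D,n,_=model(*q,np.radians(10.5)); d=D-O; print('disc in cell',d@cx,d@ey,d@cz)
T=env.observe()['tool_pos']; d=D-T; print('disc rel tool',d@ex,d@ey,d[2])
```

```text
free [0.5717 0.1078 0.0381 0.1869] 10.707903576353702 [ 0.6  0.2 -0.2  0.2 -0.5  0.   0.3 -0.1 -0.7 -0.2  0.4 -0.2]
248 385
[321.4812 314.5813]
cost 2.7464981276174747e-26 underside centre [0.5671 0.1078 0.0796] tilt deg 28.06592134477139 f,l,z [0.5773 0.0026 0.0796]
disc in cell 0.005677368456132659 0.0007750697047778149 0.04133851855506349
disc in cell 0.007137020165882791 0.0008707656041605837 0.04215519979374748
disc rel tool 0.00871607821942787 0.0009001928080352229 -0.006620192191321303
```

>>> jog_arm([
  [-1, [0.038, 0.004, -0.03], 0],
  [-1, [0, 0, -0.03], 0],
  [-1, [0, 0, 0], 0],
])

```text
clock: 10.1
tool_pos: [0.576, 0.1068, 0.0707]
tool_rot: [[-0.181, 0.983, 0.017], [0.983, 0.181, -0.009], [-0.012, 0.015, -1.0]]
force: [-0.4, -0.2, -2.2]
opening: 0.321
```

>>> jog_arm([
  [-1, [-0.018, 0, -0.01], 0],
  [-1, [0, 0, -0.01], 0],
  [-1, [0, 0, 0], 0],
])

```text
clock: 10.4
tool_pos: [0.5709, 0.1068, 0.0645]
tool_rot: [[-0.181, 0.983, 0.018], [0.983, 0.181, -0.009], [-0.012, 0.016, -1.0]]
force: [0.4, -0.4, -0.9]
opening: 0.319
```

>>> jog_arm([
  [-1, [-0.006, 0, -0.012], 0],
  [-1, [0, 0, -0.01], 0],
  [-1, [0, 0, -0.005], 0],
])

```text
clock: 10.7
tool_pos: [0.5689, 0.1069, 0.0562]
tool_rot: [[-0.181, 0.983, 0.018], [0.983, 0.181, -0.009], [-0.012, 0.016, -1.0]]
force: [-0.1, -0.2, -1.8]
opening: 0.318
```

```bash
cat > rel.py <<'E'
from fit import *
from cellfit import frame
import sys
p=env.camera_params('wrist'); im=env.camera('wrist'); o=env.observe()
cv2.imwrite(f'pics/{sys.argv[1]}.png',im); cv2.imwrite(f'pics/{sys.argv[1]}c.png',cv2.resize(im[190:400,220:430],(800,800),interpolation=cv2.INTER_CUBIC)[:600])
hsv=cv2.cvtColor(im,cv2.COLOR_BGR2HSV); m=cv2.inRange(hsv,(12,100,80),(35,255,255))
r=np.where(m[200:410,318:326].any(1))[0]+200
# knob top: bright low-sat blob near
k=cv2.inRange(hsv[280:360,285:360],(0,0,110),(180,60,255)); n,lab,st,ce=cv2.connectedComponentsWithStats(k)
i=1+np.argmax(st[1:,4]); kn=(285+st[i,0]+st[i,2]/2-.5,280+st[i,1]+st[i,3]/2-.5); print('near/far',r.min(),r.max(),'knob',kn,st[i])
T=o['tool_pos']
y=np.radians(10.5); ex,ey,cx,cz=frame(y)
q=fit(p,r.min(),r.max()+.5,kn,yaw=y,x0=[T@ex+.009,T@ey,T[2],.5])
D,n,_=model(*q,y); d=D-np.array([.5717,.1078,.0381]); print('disc in cell mm',1e3*np.array([d@cx,d@ey,d@cz]),'rel tool',(D-T)@ex,(D-T)@ey,(D-T)[2])
print(o['clock'],T,o['tool_rot'][:,2],o['force'])
E
python3 rel.py w9
```

```text
near/far 248 385 knob (np.float64(321.5), np.float64(315.0)) [   8    6   58   59 2699]
cost 9.572353768313846e-26 underside centre [0.5774 0.1094 0.0497] tilt deg 28.425738660559812 f,l,z [0.5877 0.0024 0.0497]
disc in cell mm [8.5117 0.551  9.8248] rel tool 0.008999986855317393 0.0009232370819071886 -0.006316528172895582
10.75 [0.5687 0.1069 0.056 ] [ 0.0179 -0.0089 -0.9998] [-0.5322  0.4376 -1.2143]
```

View pics/w9c.png

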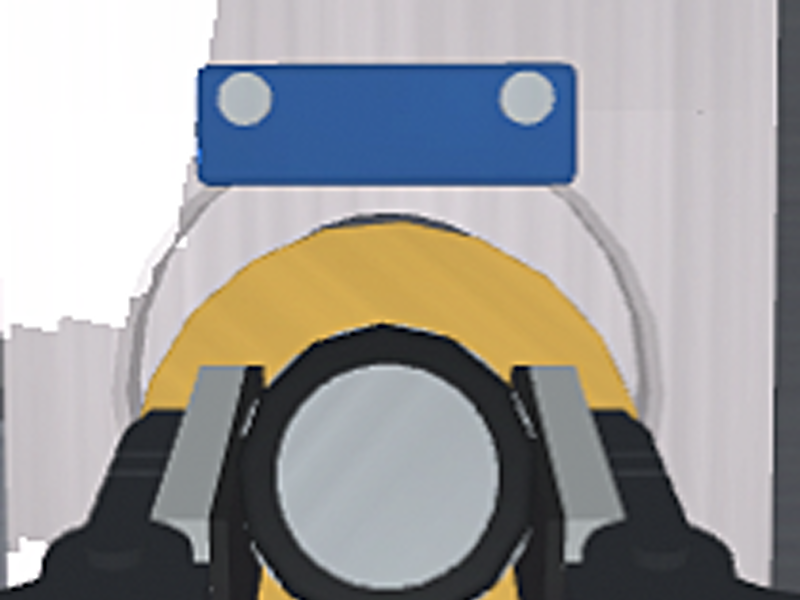

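>>> jog_arm([
  [-1, [0, 0, -0.004], 0],
  [-1, [-0.009, -0.002, -0.003], 0],
  [-1, [-0.009, -0.002, -0.003], 0],
  [-1, [-0.006, -0.002, -0.002], 0],
])

```text
clock: 11.15
tool_pos: [0.5613, 0.105, 0.0522]
tool_rot: [[-0.181, 0.983, 0.018], [0.983, 0.181, -0.009], [-0.012, 0.016, -1.0]]
force: [0.1, -0.6, -1.7]
opening: 0.316
```

```bash
python3 rel.py w10
```

```text
near/far 259 385 knob (np.float64(321.5), np.float64(315.0)) [   8    6   58   59 2701]
cost 6.300789822181265e-26 underside centre [0.5792 0.1091 0.0339] tilt deg 32.477393163222914 f,l,z [0.5894 0.0017 0.0339]
disc in cell mm [ 6.3849 -0.077  -5.9221] rel tool 0.01876796514668764 0.0008269811827379313 -0.01815993962362949
11.2 [0.5609 0.1049 0.0521] [ 0.0177 -0.009  -0.9998] [-0.7741  0.7935 -1.8306]
```

View pics/w10c.png

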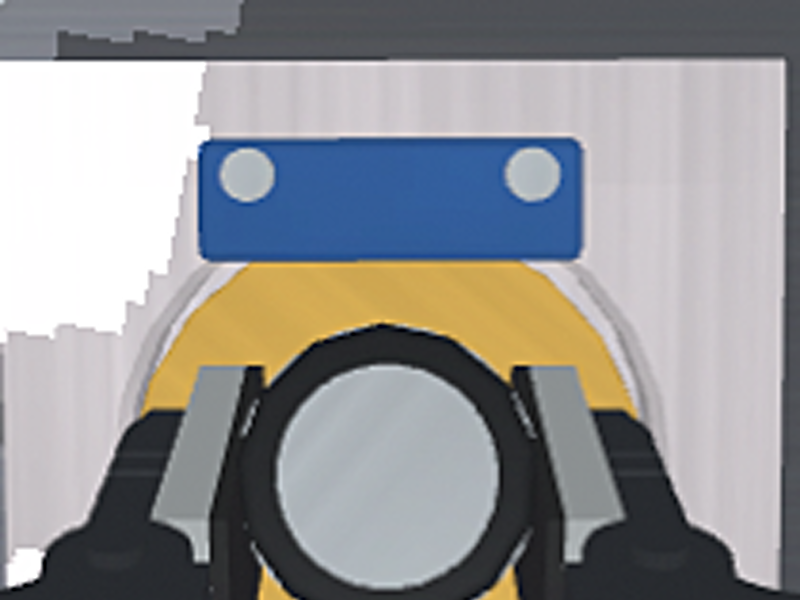

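>>> jog_arm([
  [-1, [0, 0, -0.002], 0],
  [-0.1, [0, 0, 0], 0],
  [-0.1, [0, 0, 0], 0],
  [0.2, [0, 0, 0], 0],
  [0.2, [0, 0, 0], 0],
])

```text
clock: 11.7
tool_pos: [0.562, 0.1049, 0.0524]
tool_rot: [[-0.181, 0.983, 0.02], [0.983, 0.181, -0.009], [-0.012, 0.018, -1.0]]
force: [0.9, -0.5, -0.1]
opening: 0.604
```

```bash
python3 rel.py w11 | tail -1; python3 look.py 11
```

```text
11.75 [0.562  0.1049 0.0524] [ 0.0202 -0.0089 -0.9998] [0.0848 0.3993 0.9748]
11.8 [0.56190483 0.10488534 0.05234824] [ 0.01996728 -0.00887792 -0.99976122] [ 0.11754618  0.69679358 -0.27084919] 0.5993347838657312
```

View pics/w11.png

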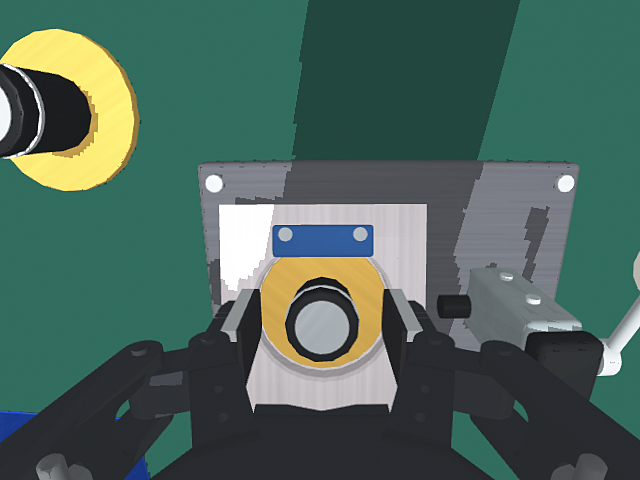

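View pics/c11.png

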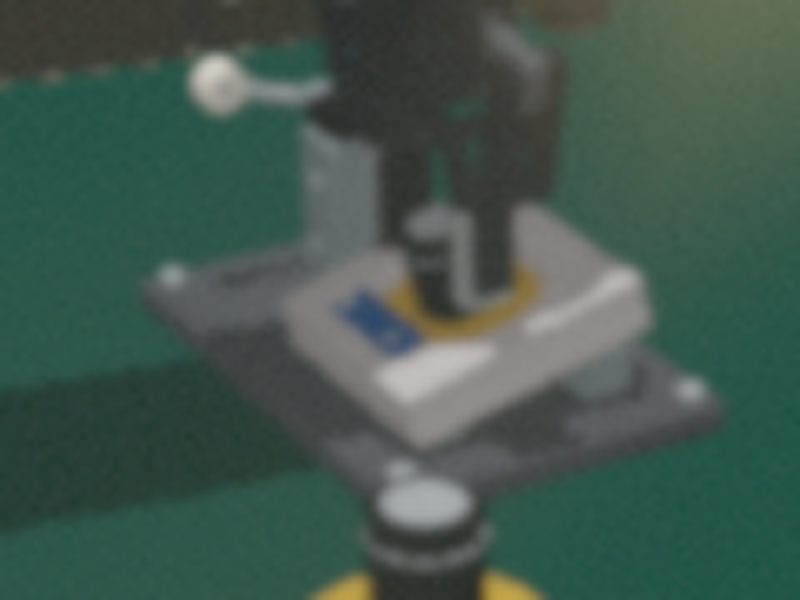

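>>> jog_arm([
  [0.2, [0, 0, 0.06], 0],
  [0.2, [0, 0, 0.12], 0],
  [0.2, [0.05, 0, 0.15], 0],
  [0.2, [0.1, 0.01, 0.1], 0],
  [0.2, [0.02, 0, 0.02], 0],
  [0.2, [0, 0, 0], 0],
])

```text
clock: 12.4
tool_pos: [0.6106, 0.1078, 0.1909]
tool_rot: [[-0.181, 0.983, 0.015], [0.983, 0.181, -0.009], [-0.012, 0.013, -1.0]]
force: [-0.2, -0.3, -0.5]
opening: 0.602
```

Run:
```python
from h import *
import pickle
im,p=snap('wrist','w12'); pickle.dump(p,open('w12.pkl','wb')); o=env.observe(); print(o['clock'],o['tool_pos'],o['tool_rot'][:,2])
for n in ['disc_mid','cell','roller_top']:
    for d in env.pinpoint('wrist',n): X=w(p,d['at']); print(n,d['confidence'],X.round(4),px(p,X))
cv2.imwrite('pics/w12c.png',cv2.resize(im[100:330,220:530],(800,594),interpolation=cv2.INTER_CUBIC))
```

```text
12.45 [0.61007542 0.10778262 0.19033687] [ 0.01407454 -0.00922877 -0.99985836]
disc_mid 0.93 [0.5618 0.1032 0.0526] [[328.06043265 162.36986254]]
disc_mid 0.6 [ 0.5038 -0.0396  0.0277] [[162.72943618  54.49970135]]
disc_mid 0.32 [0.5114 0.2141 0.1019] [[520.2347555  122.40477558]]
roller_top 0.84 [0.5089 0.2113 0.1006] [[516.19818374 117.41917156]]
```

View pics/w12c.png

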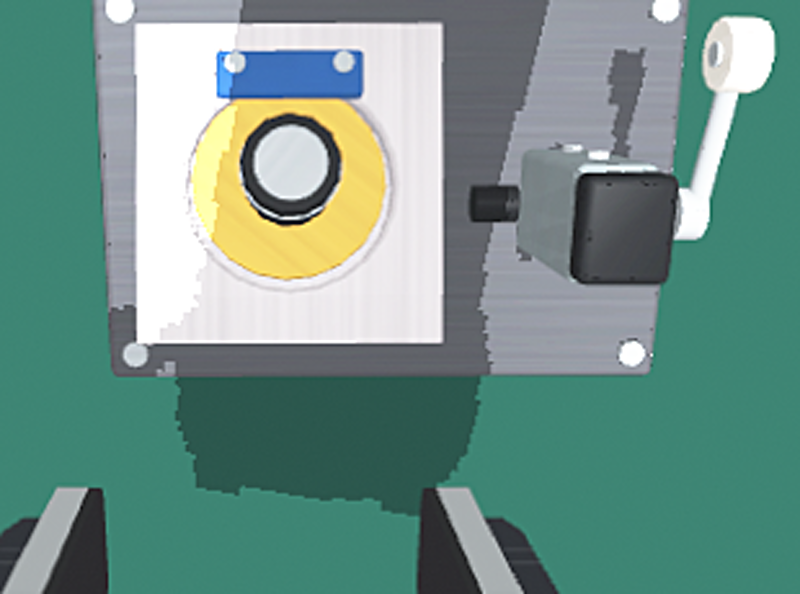

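Run:
```python
from fit import *
from cellfit import frame
import pickle
p=pickle.load(open('w12.pkl','rb')); im=cv2.imread('pics/w12.png'); k=800/310
ex,ey,cx,cz=frame(np.radians(10.5)); O=np.array([.5717,.1078,.0381])
un=lambda q:(np.array(q,float)+.5)/k-.5+[220,100]
print('knob meas',un((290.5,162)),'far rim meas',un((290,278))[1],'left/right',un((187,0))[0],un((386,0))[0])
for dx in (-.0015,0):
  for th in (0,.03):
    D,n,c=model(*( [ (O+dx*cx)@ex,(O+dx*cx)@ey,(O+dx*cx)[2]+.03*np.sin(th)]),np.radians(14)+th,np.radians(10.5))
    P=px(p,c(.03,.005)); print(dx,th,px(p,D+.039*n)[0],P[:,1].max(),P[:,0].min(),P[:,0].max())
M=un([(135,23),(442,23),(442,343),(136,343)]); print('face meas',M.ravel(),px(p,[O+x*cx+y*ey+.01*cz for x,y in [(-.048,-.046),(-.048,.046),(.048,.046),(.048,-.046)]]).ravel())
# roller
print('roller pred', [ (np.array([O[0],O[1],.102])+ex*(.004-.044*np.cos(.349))+ey*l) for l in (.09,.1,.11,.115)])
```

```text
knob meas [332.2625 162.4688] far rim meas 207.41875 left/right 292.15625 369.26875
-0.0015 0 [332.254  164.5679] 209.47721977983304 293.4900488970525 369.36367715786236
-0.0015 0.03 [332.2805 162.996 ] 209.4625490606561 293.3943690378576 369.49754176603136
0 0 [332.2504 166.726 ] 211.37293067676748 293.49111240528 369.35619779814647
0 0.03 [332.2769 165.1614] 211.36996226668512 293.3954426991757 369.49003162412214
face meas [272.0063 108.6063 390.9688 108.6063 390.9688 232.6063 272.3938 232.6063] [272.4264 110.8466 390.8593 110.7626 390.2268 234.3608 272.6447 234.1859]
roller pred [array([0.5186, 0.1895, 0.102 ]), array([0.5168, 0.1993, 0.102 ]), array([0.5149, 0.2092, 0.102 ]), array([0.514 , 0.2141, 0.102 ])]
```

Run:
```python
from fit import *
from cellfit import frame
import pickle
p=pickle.load(open('w12.pkl','rb')); k=800/310
un=lambda q:(np.array(q,float)+.5)/k-.5+[220,100]
ex,ey,cx,cz=frame(np.radians(10.5)); O=np.array([.5717,.1078,.0])
for c in [(713,53),(748,50),(775,50),(742,16)]:
    X=ray(p,un(c),.093); d=X-O; print(c,X,d@ex,d@ey)
```

```text
(713, 53) [0.5123 0.2026 0.093 ] -0.041141982901691784 0.10399685947970273
(748, 50) [0.5098 0.2111 0.093 ] -0.042057235771937644 0.1128355754730934
(775, 50) [0.5084 0.2179 0.093 ] -0.042226123597141556 0.11976559216533841
(742, 16) [0.5024 0.2072 0.093 ] -0.05006885833200944 0.11034031353509123
```

>>> jog_arm([
  [-1, [-0.08, 0.085, -0.03], 0],
  [-1, [-0.083, 0.085, -0.04], 0],
  [-1, [-0.083, 0.085, -0.04], 0],
  [-1, [-0.07, 0.08, -0.03], 0],
  [-1, [0, 0, 0], 0],
  [-1, [0, 0, 0], 0],
])

```text
clock: 13.2
tool_pos: [0.4996, 0.2079, 0.1363]
tool_rot: [[-0.179, 0.984, -0.007], [0.984, 0.179, -0.014], [-0.012, -0.01, -1.0]]
force: [-0.1, -0.6, -0.3]
opening: -0.0
```

Correct x by about +11 mm, then check visually.

>>> jog_arm([
  [-1, [0.034, 0.007, -0.04], 0],
  [-1, [0, 0, -0.02], 0],
  [-1, [0, 0, 0], 0],
])

```text
clock: 13.5
tool_pos: [0.5094, 0.2083, 0.1168]
tool_rot: [[-0.178, 0.984, -0.009], [0.984, 0.177, -0.015], [-0.013, -0.012, -1.0]]
force: [-0.1, 0.2, -0.0]
opening: -0.003
```

```bash
python3 look.py 13 w
```

```text
13.55 [0.50973756 0.20824216 0.11718488] [-0.00866135 -0.01482714 -0.99985256] [0.21098372 0.14808033 0.0957116 ] -0.00019211536337840278
```

View pics/c13.png

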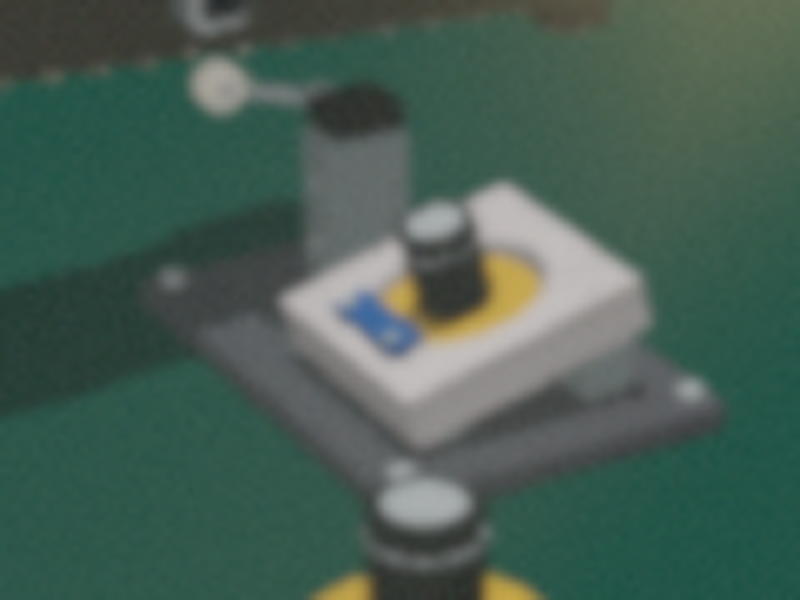

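View pics/w13.png

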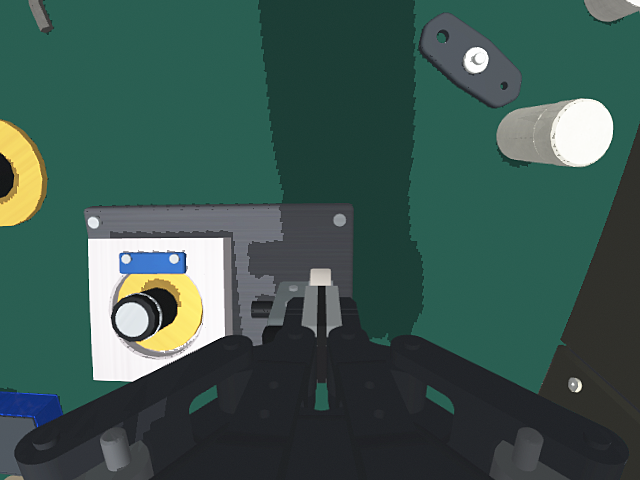

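>>> jog_arm([
  [-1, [0, 0.003, -0.04], 0],
  [-1, [0, 0, -0.03], 0],
  [-1, [0, 0, -0.02], 0],
  [-1, [0, 0, -0.015], 0],
])

```text
clock: 14.0
tool_pos: [0.5087, 0.2087, 0.0852]
tool_rot: [[-0.177, 0.984, -0.009], [0.984, 0.176, -0.014], [-0.012, -0.012, -1.0]]
force: [-3.1, -1.0, 4.1]
opening: 0.0
```

>>> jog_arm([
  [-1, [0, 0, -0.009], 0],
  [-1, [0, 0, 0], 0],
])

```text
clock: 14.2
tool_pos: [0.5082, 0.2086, 0.0817]
tool_rot: [[-0.177, 0.984, -0.01], [0.984, 0.177, -0.015], [-0.013, -0.013, -1.0]]
force: [-1.0, -0.1, 3.6]
opening: 0.001
```

```bash
python3 look.py 14 w
```

```text
14.25 [0.50825598 0.20855426 0.0818487 ] [-0.01015222 -0.01467357 -0.9998408 ] [-2.5759326  -0.03239544  3.82618848] 0.0019673756433951717
```

View pics/c14.png

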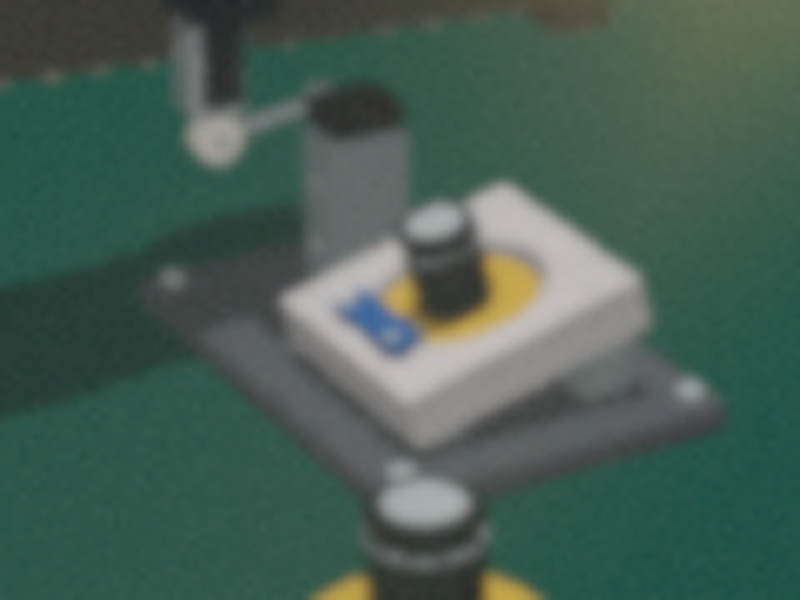

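>>> jog_arm([
  [-1, [0, 0, 0.05], 0],
  [-1, [0, 0, 0.12], 0],
  [-1, [0, 0, 0.14], 0],
  [-1, [0, 0, 0.05], 0],
  [-1, [0, 0, 0], 0],
  [-1, [0, 0, 0], 0],
])

```text
clock: 14.9
tool_pos: [0.5122, 0.2091, 0.194]
tool_rot: [[-0.176, 0.984, -0.002], [0.984, 0.176, -0.013], [-0.013, -0.004, -1.0]]
force: [0.1, -0.2, -0.1]
opening: 0.003
```

```bash
python3 look.py 15 w
```

```text
14.95 [0.51199216 0.209095   0.19371134] [-0.00253789 -0.01343986 -0.99990646] [ 1.01383323 -0.34073468 -0.13129013] 0.00013239738263837856
```

View pics/c15.png

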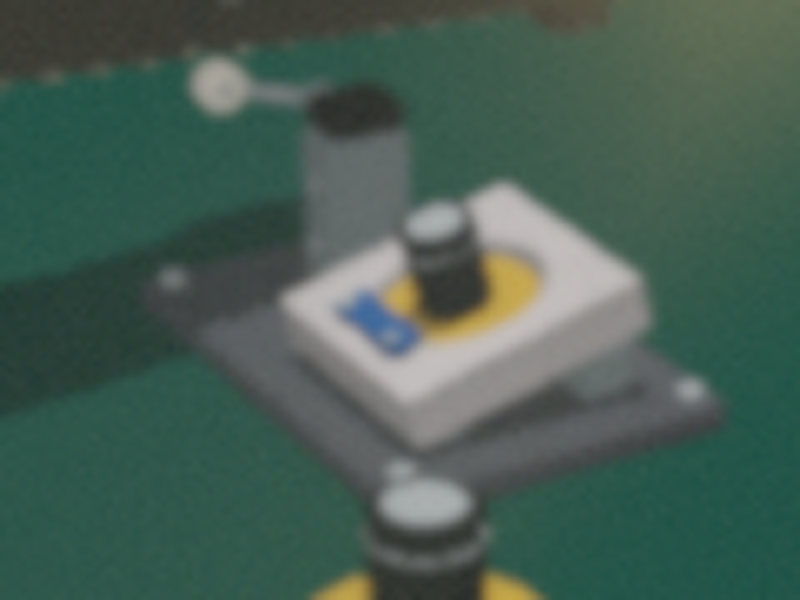

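View pics/w15.png

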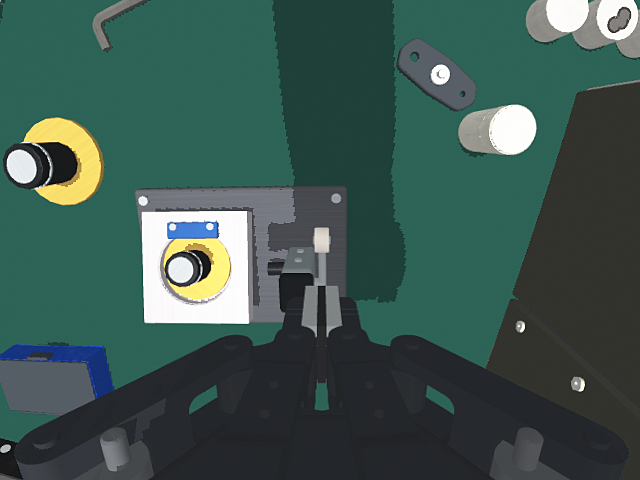

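The roller is back at its rest position (crop pixel 220,87), the disc is flat under the lip, and the gripper is clear of everything. Handing in.

```bash
python3 -c "
from bench import env
print(env.close_job(), env.observe()['clock'])"
```

```text
the job is handed in; nothing more can be done
the job is handed in; nothing more can be done
```

The disc is seated flat in the counterbore under the blue lip, the limit switch has been pushed past its click and released, and the job is handed in at about 15 s of the 48 s. No verdict was reported.

- **Disc:** I picked the middle-sized disc (measured 59.5 mm across) by its knob. I pressed its far edge on the block's low edge until it stood about 30° from level. I then slid the low edge under the lip, with the disc tilted about 14° to the face, and let go so it dropped flat.
- **Switch:** I pushed the roller down about 20 mm (about 4 N), then lifted clear.
- **Last checks:** In the image after release the disc sat flat, about 1.5 mm down-slope of centre, against the 4 mm allowed. The final images show the roller back at rest, the disc still seated and the arm touching nothing. The hex key and jar look undisturbed in the last wrist picture. The copper sample was not in it, and I did not measure any of the three again, but the arm never worked near them.
- **Disagreements:** My first estimate of the cell's position was about 4 mm off, so I remeasured it from a clear wrist view before inserting the disc. One model fit failed once the lip hid the disc's near edge, so I worked out that position from the gripper's pose instead.

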